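# Rack the dried sanding board

### The arm

A 6-joint arm with a two-finger parallel gripper is mounted at the origin on the work surface. World frame = base frame: x ahead of the robot, y to its left, z up, the work surface at z = 0. Lengths are in m, angles in degrees, forces in N, time in s.
With the tool pointing down it reaches from about 0.35 to 0.875 m from the base axis. Payload 4.2 kg.
Tool frame: the origin (TCP) lies between the finger pads; the fingertips stand 19 mm ahead of it and the grasp point (between the pads) is the TCP; z points along the fingers, y is the line along which they close (so a half turn about z gives the same grasp; the last joint's range is limited). The gripper opens to 87 mm and grips with 3 to 60 N. Pads are 19 mm wide; open, the fingers measure 117 mm over their backs; the gripper's body (75 mm by 190 mm) begins 51 mm behind the grasp point.
Start: joints at [-59.267, 22.042, 0.453, 0, -68.411, -14.817], TCP at [0.171, -0.601, 0.242] pointing down, gripper open.
Joint ranges: [-179.83, 179.83], [-69.29, 118.12], [-61.27, 80.66], [-181.25, 117.63], [-171.15, -9.14], [-177.46, 177.46]. Speed limits (degrees/s): [159.86, 159.86, 180, 180, 180, 180].

### API

Orientations are given as a 3x3 rotation matrix whose columns are the frame's x, y, z axes.
In Python, from station import r gives the robot as it stands.
- The arm moves only by the tool drive_tool, never from a script. Its argument "steps" is one flat list of numbers, 7 for each row, row after row: the turn, a rotation vector about the tool's x, y, z in rad, then the shift along the tool's x, y, z in m, then the opening, from 0 (shut) to 1 (fully open). A call has 1 to 10 rows; each row shifts and turns the commanded pose from where the row before left it, along the tool's axes as they then stand; what a row does not reach is not made up. A row lasts 1/12 s, in which the tool goes at most 41.7 mm and 7.16 degrees, less where a joint would pass 70% of its speed; a pose out of reach is approached as far as the arm can. A call is refused whole if a number of a shift passes 0.0417 or a number of a turn 0.125, either way. A call with a gripper value outside its range is refused whole. The fingers move at their own pace and stop on an object; the grip force is fixed at half the most. Time passes only in rows, so rows that do not move let the fingers close. It gives the time, the measured TCP pose, the force, the opening and the grip force at its end, in the units of the state.
- r.sense(): the state, without advancing time (a new reading comes with each control period).
- r.capture(name): name is "scene" or "top" or "wrist"; returns the picture (480x640x3 uint8, blue, green, red); there is no depth.
- r.camera_params(name): a dict with "camera_matrix" (3x3 intrinsics, pixels), "extrinsics" (4x4, takes a point from world to camera coordinates). Camera axes: x right, y down, z forward; pixel columns grow to the right and rows downward; lengths in m; the calibration is good to about 2 mm. A picture is of the moment at which its call begins: read the wrist's pose just before it. camera_params takes no time and is no camera call; for the wrist camera it gives the pose at the moment of the call.
- r.finish_job(): hands the job in; it is judged then, once.
The state is a dict: "time_s": time; "joints": joint angles; "joint_velocities": joint speeds; "effort": joint torques, N m; "tcp_pos": TCP position; "ee_rot": TCP orientation; "wrist_force": force on the tool from outside, world axes, zero at the start; "moment": the same for the moment, N m; "gripper_width": opening from 0.0 (shut) to 1.0 (fully open); "gripper_force": force on a finger pad.
Only numpy, scipy, OpenCV 4.12 (cv2) and the standard library are available. Lean on these libraries where they do the work, as an engineer would, in place of code of your own. Each camera call takes 0.05 s, during which the arm holds its last target. There are 200 camera calls.

### The job

Lift the sanding board with the red-brown face off its drying rest and stand it on edge in the free slot of the leaning rack, the one marked with orange tags. The slot grips the board and hides its floor, so push it down until you feel it sit firmly on the floor, fully home, without forcing it, and let go. Leave the other boards, the glue bottle and the wax tin as they are.

Things in the scene. Friction and masses are not known exactly. Their poses are not given: they have to be found in the camera images.
- board: Sanding board to be racked: plywood 10 mm thick (its x), 130 mm long (y), 100 mm high (z), 0.10-0.20 kg, red-brown abrasive on +x. Origin: its centre. It starts leaning on the rest, z axis 38 degrees from vertical, top towards the robot. Take it by the top edge across its thickness, tool along its -z: only the top 45 mm is clear of the bar underneath.
- tag: Orange tags on both rack ends at the free slot. Its pose is that of a board's centre there if it stood as deep as the two racked boards; the true floor is 1 to 12 mm deeper (hidden). x across the slot, y along it, z up out of it, leaning 25 degrees from vertical, top towards the robot (the board may face either way). Insert along its -z, with the board's centre 1.5 mm to +x of it.
- rack: Fixed wooden rack, 235 (x) by 166 (y) mm, three leaning slots along its y, pitch 62 mm along its x. Origin: underside, on the table, below the middle slot. Slots are 14 mm clear between walls (5 mm to -x of the tag, 9 mm to +x), 150 mm between the 55 mm high end cheeks; the walls end, flared, about 22 mm below the centre of a board at the tag's depth.
- rack_sole: The slots' rubber floor, out of sight; the reported pose is only the rack's. Its height is unknown (see tag): feel for it. A sprung black strip pinches the board from 10 to 20 mm above the tag's depth on: sliding it takes a few N (10 at most), and it stays where it is let go. The floor gives 1 mm per 10 N. Press to 10 to 20 N there; under 5 N is not home, over 30 N is forcing it.
- rest: Fixed drying rest: 115 x 160 x 10 mm base, a foot ledge at +x and, towards the robot, a steel bar 110 mm long along y, 10 mm thick, 44 mm up, on which the board's under face leans. Origin: on the table, below the middle of the board's lower edge.
- board_grey: Like the board but with a grey face; it stands in another slot, at the tag's depth and lean. Origin: its centre. Boards in neighbouring slots are 46 mm apart face to face.
- board_green: Like the board but with a green face; it stands in another slot, at the tag's depth and lean. Origin: its centre.
- glue: White glue bottle with red cap, 50 mm in diameter, 110 mm high, standing between rest and rack. Origin: centre of its underside.
- wax: Squat brass-coloured wax tin, 64 mm in diameter, 50 mm high, standing between rest and rack, nearer the robot than the bottle. Origin: centre of its underside.

How it is judged (in metres and radians):
On the way, in this order (a step that is already met when the one before it is completed fails the run):
1. the board is lifted clear of the rest (distance between board and rest above 0.12 m and contact force between board and rest below 0.1 N), for 0.1 s.
2. the board stands home in the tagged slot and is pressed on the slot's floor with more than 5 N (x of board in the frame of tag between -0.004 and 0.004 m and y of board in the frame of tag between -0.014 and 0.014 m and z of board in the frame of tag between -0.018 and 0.0015 m and angle between the z axis of board and the z axis of tag, either way round below 0.1 rad and contact force between board and rack_sole above 5 N), for 0.1 s.
At the end, for the whole second after the job is handed in: The board stands in the tagged slot, centre within 4 mm across and 14 mm along it, at most 1.5 mm above and 18 mm below the tag, within 0.1 rad of its lean, at rest and released; the other boards, the bottle and the wax tin are within 20 mm of where they began (x of board in the frame of tag between -0.004 and 0.004 m and y of board in the frame of tag between -0.014 and 0.014 m and z of board in the frame of tag between -0.018 and 0.0015 m and angle between the z axis of board and the z axis of tag, either way round below 0.1 rad and linear speed of board below 0.02 m/s and distance of each of board_grey, board_green, glue, wax from where it was at the start of the episode below 0.02 m); the robot touches nothing.
It fails at once if the board is forced: more than 30 N on the slot's floor (contact force between board and rack_sole above 30 N).
It fails at once if a racked board is shifted by more than 20 mm (distance of any of board_grey, board_green from where it was at the start of the episode above 0.02 m).
It fails at once if the glue bottle is knocked over (angle between glue's own z axis and vertical above 0.5 rad).
It also fails if it takes over 54 s, if anything falls off the work surface, if the arm or the gripper's body presses on something with over 40 N, if the wrist force passes 120 N, or if a joint passes its speed limit or range.

## Working session

There is one attempt and no reset: what is moved stays moved. The work goes in short steps, Python scripts to look and compute and a tool call to move; the robot and the scene stay as the last step left them, time stands still between calls to the robot, and variables do not carry over. Pictures are saved under pics/ and viewed, at most 10 in all, crops included, and the job is handed in when it is done.

Besides the shell and the picture viewer there is one more tool, called by a JSON object that holds its "name" and its "arguments". drive_tool: Moves the arm, as the interface text tells. Its arguments: {"type":"object","properties":{"steps":{"type":"array"}},"required":["steps"]}

```bash
mkdir -p pics; ls
python3 - <<'E'
from station import r
import cv2,numpy as np
np.set_printoptions(precision=4,suppress=True)
for n in("scene","top"):
    cv2.imwrite(f"pics/{n}0.png",r.capture(n)); p=r.camera_params(n); print(n,p["camera_matrix"],p["extrinsics"])
s=r.sense();print(s["time_s"],s["tcp_pos"],s["ee_rot"])
E
```

```text
pics
scene [[549.9626   0.     305.8012]
 [  0.     549.9626 238.9476]
 [  0.       0.       1.    ]] [[ 0.4994  0.8662  0.015  -0.2424]
 [ 0.6124 -0.3407 -0.7133 -0.2843]
 [-0.6128  0.3655 -0.7007  1.179 ]
 [ 0.      0.      0.      1.    ]]
top [[591.8642   0.     317.9866]
 [  0.     591.8642 237.9761]
 [  0.       0.       1.    ]] [[-0.029  -0.9995 -0.0101  0.0128]
 [-0.9953  0.0298 -0.092   0.5551]
 [ 0.0923  0.0074 -0.9957  1.1344]
 [ 0.      0.      0.      1.    ]]
0.1 [ 0.1713 -0.6006  0.2406] [[-0.9617 -0.2741 -0.0006]
 [-0.2741  0.9617  0.0018]
 [ 0.0001  0.0019 -1.    ]]
```

View pics/scene0.png

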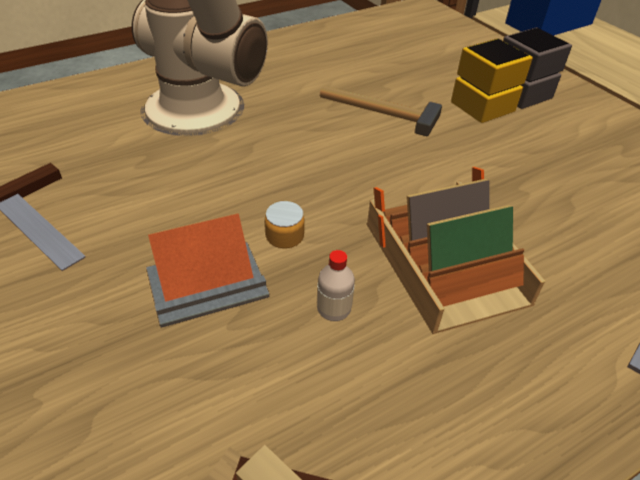

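View pics/top0.png

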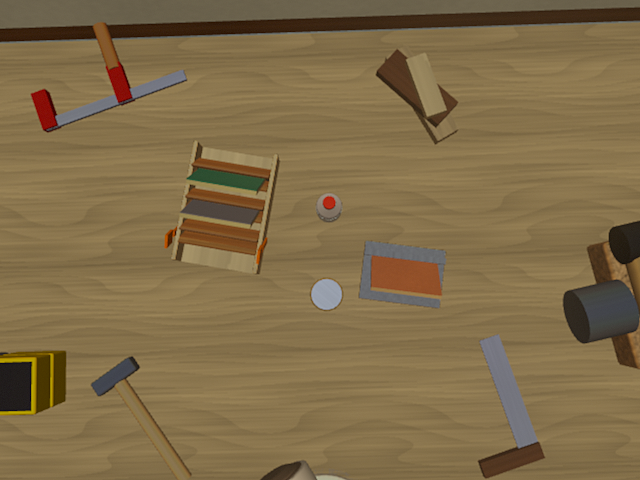

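The scene view shows the red-brown board near (200,258), the rack near (455,250), with the free slot nearest the robot. In the top view, the board is at (405,275) and the rack at (225,210). I'll enlarge both.

Run:
```python
import cv2,numpy as np
def crop(n,x,y,w,h,s):
    c=cv2.resize(cv2.imread(f"pics/{n}0.png")[y:y+h,x:x+w],None,fx=s,fy=s,interpolation=cv2.INTER_CUBIC)
    for i in range(0,w,20): cv2.line(c,(i*s,0),(i*s,5),(255,255,255),1);cv2.putText(c,str(x+i),(i*s,14),0,.35,(255,255,255),1)
    for i in range(0,h,20): cv2.line(c,(0,i*s),(5,i*s),(255,255,255),1);cv2.putText(c,str(y+i),(6,i*s+4),0,.35,(255,255,255),1)
    return c
a=crop("scene",140,205,140,120,5); cv2.imwrite("pics/c1.png",a)
b=crop("top",350,230,110,85,7); cv2.imwrite("pics/c2.png",b)
a=crop("scene",360,160,190,145,4); cv2.imwrite("pics/c3.png",a)
b=crop("top",155,135,135,145,4); cv2.imwrite("pics/c4.png",b)
```

```text
(no output)
```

View pics/c1.png

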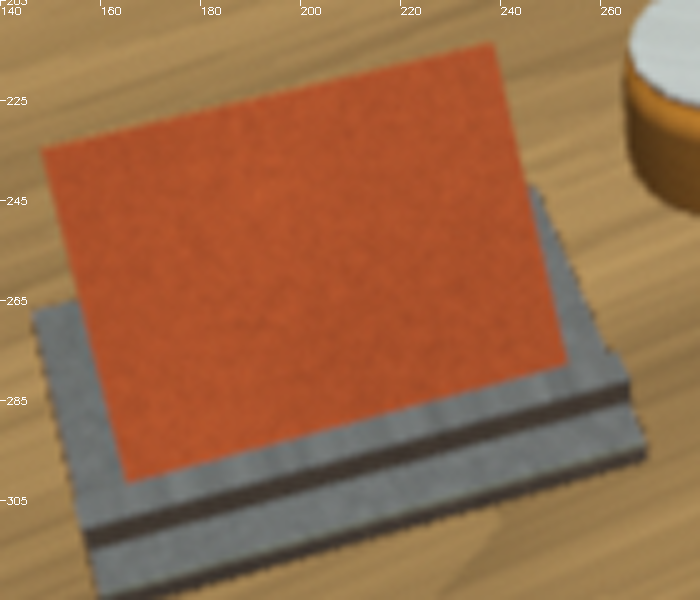

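View pics/c2.png

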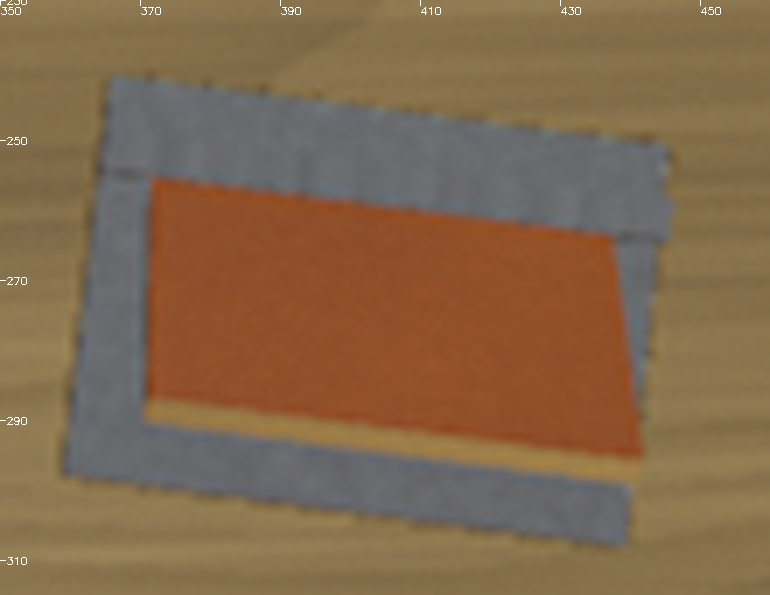

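View pics/c3.png

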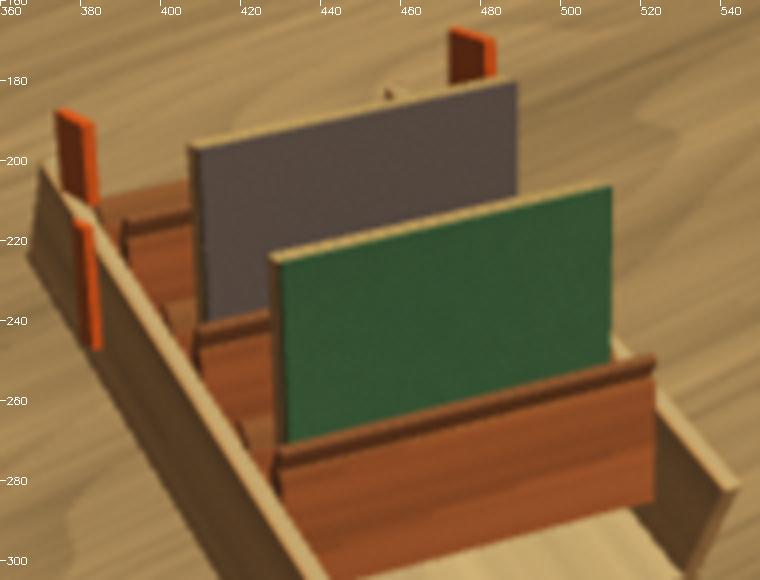

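View pics/c4.png

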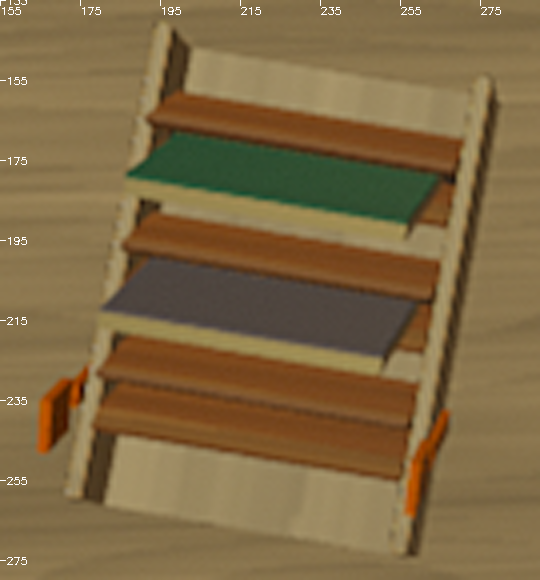

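c1 and c2 give the red face corners in both views. c3 and c4 give the top edges of the grey and green boards, the cheeks and the tags. Next I fit poses to these points.

```bash
cat > h.py <<'E'
import numpy as np
from scipy.optimize import least_squares
from station import r
np.set_printoptions(precision=4,suppress=True)
P={n:r.camera_params(n) for n in("scene","top")}
def proj(n,X,p=None):
    p=p or P[n]; c=(p["extrinsics"][:3,:3]@X+p["extrinsics"][:3,3]); u=p["camera_matrix"]@c; return u[:2]/u[2]
def ax(yaw,lean):
    f=np.array([np.cos(yaw),np.sin(yaw),0]);u=np.array([0,0,1.]);c,s=np.cos(lean),np.sin(lean)
    x=c*f+s*u;z=c*u-s*f;return np.c_[x,np.cross(z,x),z]
def fit(obs,lean,q0):
    g=lambda q:np.concatenate([proj(n,q[:3]+ax(q[3],lean)@(np.array(l)/1e3))-np.array(uv) for n,l,uv in obs])
    s=least_squares(g,q0,loss="soft_l1",f_scale=1.);return s.x,g(s.x).reshape(-1,2)
E
python3 - <<'E'
from h import *
d=np.radians
S,T="scene","top"
o=[(S,(5,-65,50),(148.6,235)),(S,(5,65,50),(238.8,213.4)),(S,(5,65,-50),(253.6,277.6)),(S,(5,-65,-50),(165.4,301.6)),
(T,(5,65,-50),(371.7,255.4)),(T,(5,-65,-50),(437.7,264)),(T,(5,65,50),(371.3,286.9)),(T,(5,-65,50),(441.7,295.4)),(T,(-5,65,50),(370.7,290.3)),(T,(-5,-65,50),(440,299.4))]
q,e=fit(o,d(38),[.5,-.15,.06,0]);print("board",q[:3],np.degrees(q[3]));print(e.T)
def rk(a):return [(S,(5,-65,50),a[0]),(S,(5,65,50),a[1]),(S,(-5,-65,50),a[2]),(T,(5,65,50),a[3]),(T,(5,-65,50),a[4]),(T,(-5,-65,50),a[5]),(T,(-5,65,50),a[6])]
G=rk([(410.5,198),(489.3,181),(407.5,196.5),(180.8,212),(251,223.8),(250.3,227.5),(180.3,215.3)])
N=rk([(431,225.8),(512.8,207),(427.5,224.3),(186.8,178),(257,190),(256.3,194),(186.8,181.8)])
for k,ob in(("grey",G),("green",N)):
    q,e=fit(ob,d(25),[.6,.2,.08,0]);print(k,q[:3],np.degrees(q[3]));print(e.T)
def plane(n,uv,z):
    p=P[n];R,t=p["extrinsics"][:3,:3],p["extrinsics"][:3,3];c=-R.T@t;v=R.T@np.linalg.inv(p["camera_matrix"])@[*uv,1];return c+v*(z-c[2])/v[2]
for uv in[(196.3,140.5),(173.8,259.3),(276,154.5),(257.5,273.3)]:print("cheek",plane(T,uv,.055))
print("glue",plane(T,(329,203),.11),"wax",plane(T,(327,294),.05))
E
```

```text
board [ 0.4737 -0.1666  0.0518] -9.025571891463002
[[-0.7524 -0.3386  0.1709  0.1183 -0.2229 -0.4965 -0.4209  0.0198 -0.6003
   0.5843]
 [-0.8965 -0.6605  1.1875  1.0818  0.1759 -0.0019 -0.6646 -0.0065  0.2391
   0.2626]]
grey [0.6065 0.1761 0.0757] -11.313860096890053
[[-0.4904  0.1323 -0.7459 -0.6063 -0.08    0.0161 -0.4841]
 [ 0.1998 -0.0814  0.0555 -1.1945 -1.096   0.3926  0.7158]]
green [0.6671 0.1638 0.0764] -11.293435497199717
[[-0.4224  0.7103 -0.6128 -0.1839  0.0534  0.1345 -0.5787]
 [ 0.4502 -0.1275 -0.1261 -0.5739 -0.8557  0.4164  0.9191]]
cheek [0.7498 0.2271 0.055 ]
cheek [0.5199 0.2725 0.055 ]
cheek [0.7173 0.0728 0.055 ]
cheek [0.4885 0.1132 0.055 ]
glue [ 0.611  -0.0262  0.11  ] wax [ 0.4455 -0.0178  0.05  ]
```

```bash
cat >> h.py <<'E'
from scipy.spatial.transform import Rotation as Ro
from scipy.linalg import logm,expm
B=(np.array([.4737,-.1666,.0522]),ax(np.radians(-9.03),np.radians(38)))
K=(np.array([.5455,.1878,.076]),ax(np.radians(-11.3),np.radians(25)))
tool=lambda A:np.c_[-A[:,1],-A[:,0],-A[:,2]]
def H(R,p):M=np.eye(4);M[:3,:3]=R;M[:3,3]=p;return M
def plan(p,R,n):
    s=r.sense();T0=H(np.array(s["ee_rot"]),s["tcp_pos"]);D=np.linalg.inv(T0)@H(R,p)
    u,_,v=np.linalg.svd(D[:3,:3]);D[:3,:3]=u@v
    L=np.real(logm(D))/n;E=expm(L);path=[(T0@expm(L*k))[:3,3] for k in range(n+1)]
    print("rel pos",D[:3,3],"rot",Ro.from_matrix(D[:3,:3]).as_rotvec())
    print("row",n,Ro.from_matrix(E[:3,:3]).as_rotvec(),E[:3,3]);print(np.array(path)[::max(1,n//4)])
def st():
    s=r.sense();print(s["time_s"],np.array(s["joints"]),s["wrist_force"],s["gripper_width"],s["gripper_force"])
E
python3 -c "
from h import *
c,A=B
plan(c+A@[0,0,.114],tool(A),18);print(c+A@[0,0,.034]);st()"
```

```text
rel pos [-0.3461  0.3639  0.0992] rot [ 0.5911 -0.375  -1.0922]
row 18 [ 0.0328 -0.0208 -0.0607] [-0.0275  0.01    0.0046]
[[ 0.1713 -0.6006  0.2406]
 [ 0.26   -0.5244  0.2235]
 [ 0.33   -0.4307  0.2068]
 [ 0.3777 -0.3245  0.1867]
 [ 0.4014 -0.2121  0.1594]]
[ 0.453  -0.1633  0.079 ]
0.1 [-59.2666  22.0843   0.3891  -0.0242 -68.4125 -14.817 ] [-0.072  -0.0086  0.1873] 0.9992803483502597 0.0
```

{"name": "drive_tool", "arguments": {"steps": [0.0328, -0.0208, -0.0607, -0.0275, 0.01, 0.0046, 0.5, 0.0328, -0.0208, -0.0607, -0.0275, 0.01, 0.0046, 0.5, 0.0328, -0.0208, -0.0607, -0.0275, 0.01, 0.0046, 0.5, 0.0328, -0.0208, -0.0607, -0.0275, 0.01, 0.0046, 0.5, 0.0328, -0.0208, -0.0607, -0.0275, 0.01, 0.0046, 0.5, 0.0328, -0.0208, -0.0607, -0.0275, 0.01, 0.0046, 0.5, 0.0328, -0.0208, -0.0607, -0.0275, 0.01, 0.0046, 0.5, 0.0328, -0.0208, -0.0607, -0.0275, 0.01, 0.0046, 0.5, 0.0328, -0.0208, -0.0607, -0.0275, 0.01, 0.0046, 0.5, 0.0328, -0.0208, -0.0607, -0.0275, 0.01, 0.0046, 0.5]}}

```text
time_s: 0.93
tcp_pos: [0.3576, -0.3778, 0.1974]
ee_rot: [[-0.608, -0.716, 0.343], [-0.788, 0.597, -0.152], [-0.095, -0.363, -0.927]]
wrist_force: [0.4, 0.8, 0.5]
gripper_width: 0.507
gripper_force: 0.0
```

{"name": "drive_tool", "arguments": {"steps": [0.0328, -0.0208, -0.0607, -0.0275, 0.01, 0.0046, 0.5, 0.0328, -0.0208, -0.0607, -0.0275, 0.01, 0.0046, 0.5, 0.0328, -0.0208, -0.0607, -0.0275, 0.01, 0.0046, 0.5, 0.0328, -0.0208, -0.0607, -0.0275, 0.01, 0.0046, 0.5, 0.0328, -0.0208, -0.0607, -0.0275, 0.01, 0.0046, 0.5, 0.0328, -0.0208, -0.0607, -0.0275, 0.01, 0.0046, 0.5, 0.0328, -0.0208, -0.0607, -0.0275, 0.01, 0.0046, 0.5, 0.0328, -0.0208, -0.0607, -0.0275, 0.01, 0.0046, 0.5, 0, 0, 0, 0, 0, 0, 0.5]}}

```text
time_s: 1.68
tcp_pos: [0.3964, -0.191, 0.1636]
ee_rot: [[-0.131, -0.795, 0.593], [-0.989, 0.142, -0.028], [-0.062, -0.59, -0.805]]
wrist_force: [-0.3, -0.0, -0.2]
gripper_width: 0.499
gripper_force: 0.0
```

```bash
python3 -c "
from h import *
import cv2
c,A=B
plan(c+A@[0,0,.114],tool(A),1);plan(c+A@[0,0,.034],tool(A),5);st()
cv2.imwrite('pics/w1.png',r.capture('wrist'))
p=r.camera_params('wrist')
for l in [(5,65,50),(5,-65,50),(-5,65,50),(-5,-65,50),(5,65,-50),(5,-65,-50)]: print(l,proj('',c+A@(np.array(l)/1e3),p))"
```

```text
rel pos [-0.0348  0.0114  0.0211] rot [ 0.0314  0.0649 -0.017 ]
row 1 [ 0.0314  0.0649 -0.017 ] [-0.0348  0.0114  0.0211]
[[ 0.3964 -0.191   0.1636]
 [ 0.4044 -0.1556  0.142 ]]
rel pos [-0.0296  0.0088  0.1009] rot [ 0.0314  0.0649 -0.017 ]
row 5 [ 0.0063  0.013  -0.0034] [-0.0065  0.002   0.02  ]
[[ 0.3964 -0.191   0.1636]
 [ 0.4075 -0.1849  0.1467]
 [ 0.4187 -0.1791  0.1298]
 [ 0.4301 -0.1735  0.1129]
 [ 0.4415 -0.1683  0.096 ]
 [ 0.453  -0.1633  0.079 ]]
1.6833 [ -7.2444  -1.9551 -46.7742 -16.8687  -9.2596  14.3028] [-0.2595 -0.0403 -0.1905] 0.4992004536699351 0.0
(5, 65, 50) [335.1775 359.0074]
(5, -65, 50) [334.3024 204.8019]
(-5, 65, 50) [347.4612 358.5953]
(-5, -65, 50) [349.0818 204.4567]
(5, 65, -50) [329.794  294.3252]
(5, -65, -50) [328.3949 175.4475]
```

View pics/w1.png

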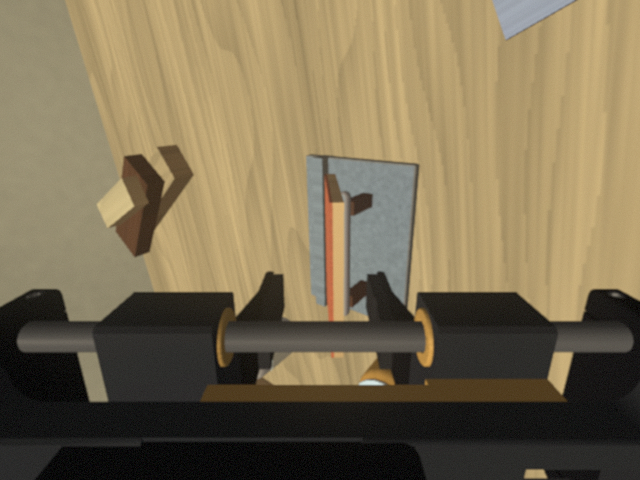

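The wrist picture shows the board's top edge running from (338,203) downward, centred between the fingers. It sits about 3 px to the red side of my estimate. Joint 5 is at its limit here, so I'll go down along the approach, where the arm extends, and recheck.

{"name": "drive_tool", "arguments": {"steps": [0.0063, 0.013, -0.0034, -0.0065, 0.0017, 0.02, 0.5, 0.0063, 0.013, -0.0034, -0.0065, 0.0017, 0.02, 0.5, 0.0063, 0.013, -0.0034, -0.0065, 0.0017, 0.02, 0.5, 0, 0, 0, 0, 0, 0, 0.5]}}

```text
time_s: 2.07
tcp_pos: [0.4263, -0.1929, 0.1129]
ee_rot: [[-0.13, -0.784, 0.607], [-0.99, 0.136, -0.037], [-0.054, -0.606, -0.794]]
wrist_force: [0.2, -0.2, -0.4]
gripper_width: 0.503
gripper_force: 0.0
```

```bash
python3 -c "
from h import *
c,A=B
plan(c+A@[.0015,0,.034],tool(A),2);st()"
```

```text
rel pos [-0.031   0.0021  0.042 ] rot [ 0.012   0.059  -0.0119]
row 2 [ 0.006   0.0295 -0.0059] [-0.0158  0.0011  0.0208]
[[ 0.4263 -0.1929  0.1129]
 [ 0.4401 -0.1779  0.0966]
 [ 0.4542 -0.1635  0.0799]]
2.0667 [-13.7531   7.5564 -38.6434 -42.77    -9.2098  45.515 ] [ 0.1546 -0.2239 -0.359 ] 0.5030625986583903 0.0
```

{"name": "drive_tool", "arguments": {"steps": [0.006, 0.03, -0.006, -0.016, 0.001, 0.01, 0.5, 0.006, 0.03, -0.006, -0.016, 0.001, 0.01, 0.5, 0, 0, 0, 0, 0, 0, 0.5]}}

```text
time_s: 2.32
tcp_pos: [0.4286, -0.1803, 0.0897]
ee_rot: [[-0.132, -0.768, 0.626], [-0.991, 0.125, -0.056], [-0.036, -0.628, -0.778]]
wrist_force: [-0.4, -1.0, -0.2]
gripper_width: 0.499
gripper_force: 0.0
```

```bash
python3 -c "
from h import *
c,A=B
plan(c+A@[.0015,0,.034],tool(A),1);st()"
```

```text
rel pos [-0.0197 -0.0114  0.0227] rot [-0.0152  0.0432 -0.0028]
row 1 [-0.0152  0.0432 -0.0028] [-0.0197 -0.0114  0.0227]
[[ 0.4286 -0.1803  0.0897]
 [ 0.4542 -0.1635  0.0799]]
2.3167 [-17.8416  10.312  -36.7847 -59.8898  -9.2241  66.3028] [-0.3856 -0.9781 -0.1788] 0.49875741461782885 0.0
```

{"name": "drive_tool", "arguments": {"steps": [-0.008, 0.022, -0.001, -0.01, -0.006, 0.004, 0.5, -0.007, 0.021, -0.001, -0.01, -0.006, 0.004, 0.5, 0, 0, 0, 0, 0, 0, 0.5]}}

```text
time_s: 2.57
tcp_pos: [0.4386, -0.1737, 0.077]
ee_rot: [[-0.138, -0.761, 0.634], [-0.99, 0.119, -0.073], [-0.02, -0.638, -0.77]]
wrist_force: [-0.1, -0.6, 0.1]
gripper_width: 0.499
gripper_force: 0.0
```

```bash
python3 -c "
from h import *
c,A=B
plan(c+A@[.0015,0,.034],tool(A),1);st()"
```

```text
rel pos [-0.0123 -0.0126  0.0069] rot [-0.0281  0.0275  0.0018]
row 1 [-0.0281  0.0275  0.0018] [-0.0123 -0.0126  0.0069]
[[ 0.4386 -0.1737  0.077 ]
 [ 0.4542 -0.1635  0.0799]]
2.5667 [-20.1494  12.5104 -35.4612 -69.8283  -9.1877  78.3136] [-0.1186 -0.5979  0.0799] 0.4994345666167675 0.0
```

{"name": "drive_tool", "arguments": {"steps": [-0.014, 0.014, 0, -0.007, -0.007, 0, 0.5, -0.014, 0.014, 0, -0.006, -0.006, 0, 0.5, 0, 0, 0, 0, 0, 0, 0.5]}}

```text
time_s: 2.82
tcp_pos: [0.443, -0.1705, 0.0698]
ee_rot: [[-0.141, -0.762, 0.632], [-0.99, 0.118, -0.078], [-0.015, -0.637, -0.771]]
wrist_force: [0.2, -0.5, 0.6]
gripper_width: 0.503
gripper_force: 0.0
```

```bash
python3 -c "
from h import *
c,A=B
plan(c+A@[.0015,0,.034],tool(A),1);st()"
```

```text
rel pos [-0.0086 -0.0141 -0.0012] rot [-0.0274  0.0217  0.0037]
row 1 [-0.0274  0.0217  0.0037] [-0.0086 -0.0141 -0.0012]
[[ 0.443  -0.1705  0.0698]
 [ 0.4542 -0.1635  0.0799]]
2.8167 [-20.981   13.6776 -34.9953 -73.8064  -9.1748  83.0965] [ 0.1717 -0.5314  0.5853] 0.5026099548303359 0.0
```

{"name": "drive_tool", "arguments": {"steps": [0, -0.05, 0, -0.001, -0.005, -0.004, 0.5, -0.01, -0.05, 0, -0.002, -0.005, -0.003, 0.5, -0.015, 0, 0, -0.005, -0.004, 0, 0.5, 0, 0, 0, 0, 0, 0, 0.5]}}

```text
time_s: 3.15
tcp_pos: [0.4514, -0.1635, 0.0862]
ee_rot: [[-0.074, -0.777, 0.626], [-0.993, 0.114, 0.023], [-0.089, -0.62, -0.78]]
wrist_force: [0.4, 0.8, 0.7]
gripper_width: 0.502
gripper_force: 0.0
```

```bash
python3 -c "
from h import *
c,A=B
plan(c+A@[.0015,0,.034],tool(A),1);st()"
```

```text
rel pos [0.0003 0.0017 0.0067] rot [-0.0045  0.1214  0.0098]
row 1 [-0.0045  0.1214  0.0098] [0.0003 0.0017 0.0067]
[[ 0.4514 -0.1635  0.0862]
 [ 0.4542 -0.1635  0.0799]]
3.15 [-18.539   12.3901 -33.7742 -61.9857 -14.4935  69.4071] [0.3624 0.7794 0.6876] 0.5021817564309956 0.0
```

{"name": "drive_tool", "arguments": {"steps": [0, 0.03, 0.005, 0, 0.001, 0.003, 0.5, 0, 0.03, 0.005, 0, 0.001, 0.003, 0.5, 0, 0, 0, 0, 0, 0, 0.5]}}

```text
time_s: 3.4
tcp_pos: [0.451, -0.1631, 0.0762]
ee_rot: [[-0.117, -0.776, 0.62], [-0.992, 0.126, -0.03], [-0.055, -0.618, -0.784]]
wrist_force: [-1.5, -0.2, 0.4]
gripper_width: 0.498
gripper_force: 0.0
```

```bash
python3 -c "
from h import *
c,A=B
plan(c+A@[.0015,0,.034],tool(A),1);st()"
```

```text
rel pos [-0.0002 -0.0049 -0.0009] rot [-0.0034  0.068  -0.0028]
row 1 [-0.0034  0.068  -0.0028] [-0.0002 -0.0049 -0.0009]
[[ 0.451  -0.1631  0.0762]
 [ 0.4542 -0.1635  0.0799]]
3.4 [-16.072   13.217  -34.9115 -62.8024  -9.2538  67.9126] [-1.4939 -0.1644  0.4339] 0.4979238096372244 0.0
```

{"name": "drive_tool", "arguments": {"steps": [0, -0.03, 0, 0, -0.005, 0, 0.5, 0, 0, 0, 0, 0, 0, 0.5]}}

```text
time_s: 3.57
tcp_pos: [0.4565, -0.166, 0.0807]
ee_rot: [[-0.1, -0.773, 0.626], [-0.992, 0.126, -0.003], [-0.076, -0.621, -0.78]]
wrist_force: [-0.1, -0.3, 0.3]
gripper_width: 0.497
gripper_force: 0.0
```

```bash
python3 -c "
from h import *
c,A=B
plan(c+A@[.0015,0,.034],tool(A),1);st()"
```

```text
rel pos [-0.0022  0.0026 -0.0008] rot [-0.0073  0.0953 -0.0026]
row 1 [-0.0073  0.0953 -0.0026] [-0.0022  0.0026 -0.0008]
[[ 0.4565 -0.166   0.0807]
 [ 0.4542 -0.1635  0.0799]]
3.5667 [-17.8291  13.3054 -33.6493 -63.0065 -12.2268  69.3084] [-0.1178 -0.3406  0.3282] 0.49744739172050306 0.0
```

Good. I'll correct 2 mm, close, then lift a little.

{"name": "drive_tool", "arguments": {"steps": [0, 0, 0, -0.001, 0.002, 0, 0.5, 0, 0, 0, 0, 0, 0, 0, 0, 0, 0, 0, 0, 0, 0, 0, 0, 0, 0, 0, 0, 0, 0, 0, 0, 0, 0, 0, 0, 0, 0, 0, 0, 0, 0, 0, 0, 0, 0, 0, 0, 0, 0, 0, 0, 0, 0, 0, 0, 0]}}

```text
time_s: 4.23
tcp_pos: [0.4542, -0.1635, 0.0784]
ee_rot: [[-0.1, -0.775, 0.624], [-0.992, 0.127, -0.002], [-0.077, -0.62, -0.781]]
wrist_force: [-1.1, 0.6, 1.1]
gripper_width: 0.115
gripper_force: 30.0
```

```bash
python3 -c "
from h import *
c,A=B
plan(c+A@[0,0,.034],tool(A),1);st()
s=r.sense();R=np.array(s['ee_rot']);print('up in tool',R.T@[0,0,.03],'5deg-untilt')
A2=K[1];t=tool(A2)@Ro.from_rotvec([0,-.0953,0]).as_matrix()
print(K[0]+A2@[.0015,0,.034+.12]);plan(K[0]+A2@[.0015,0,.034+.12],t,12)"
```

```text
rel pos [-0.0002  0.0006 -0.0012] rot [-0.0052  0.0961 -0.0033]
row 1 [-0.0052  0.0961 -0.0033] [-0.0002  0.0006 -0.0012]
[[ 0.4542 -0.1635  0.0784]
 [ 0.453  -0.1633  0.079 ]]
4.2333 [-17.962   13.3847 -33.8788 -63.9096 -12.2512  70.3103] [-1.1404  0.6451  1.0925] 0.11480884889725156 29.972321517925593
up in tool [-0.0023 -0.0186 -0.0234] 5deg-untilt
[0.483  0.2003 0.2162]
rel pos [-0.3745 -0.0616 -0.0904] rot [-0.2279  0.022   0.0523]
row 12 [-0.019   0.0018  0.0044] [-0.0312 -0.0036 -0.0083]
[[ 0.4542 -0.1635  0.0784]
 [ 0.4572 -0.072   0.1121]
 [ 0.463   0.0192  0.1464]
 [ 0.4716  0.1099  0.1811]
 [ 0.483   0.2003  0.2162]]
```

{"name": "drive_tool", "arguments": {"steps": [0, 0, 0, -0.0023, -0.0186, -0.0234, 0, -0.03, 0, 0, -0.0023, -0.0186, -0.0234, 0, -0.04, 0, 0, -0.0023, -0.018, -0.024, 0, -0.04, 0, 0, -0.0023, -0.017, -0.025, 0, -0.04, 0, 0, -0.0023, -0.016, -0.026, 0, -0.04, 0, 0, -0.0023, -0.014, -0.027, 0, 0, 0, 0, 0, 0, 0, 0]}}

```text
time_s: 4.82
tcp_pos: [0.4413, -0.1702, 0.1804]
ee_rot: [[-0.089, -0.843, 0.53], [-0.992, 0.12, 0.025], [-0.085, -0.524, -0.848]]
wrist_force: [-0.0, -0.6, -1.4]
gripper_width: 0.114
gripper_force: 30.0
```

```bash
python3 -c "
from h import *
st();A2=K[1];t=tool(A2)@Ro.from_rotvec([0,-.0953,0]).as_matrix()
plan(K[0]+A2@[.0015,0,.034]+[-.04,-.05,.2],t,9)"
```

```text
4.8167 [ -4.0809   0.4024 -40.5365 -11.9767 -17.553    7.9954] [-0.0109 -0.5686 -1.3641] 0.11441280677857057 29.97559734581955
rel pos [-0.3235 -0.0726 -0.0727] rot [-0.1096  0.0307  0.06  ]
row 9 [-0.0122  0.0034  0.0067] [-0.036  -0.0067 -0.0089]
[[ 0.4413 -0.1702  0.1804]
 [ 0.45   -0.1008  0.2087]
 [ 0.4602 -0.0316  0.237 ]
 [ 0.472   0.0374  0.2652]
 [ 0.4854  0.1061  0.2934]]
```

{"name": "drive_tool", "arguments": {"steps": [-0.02, 0.003, 0.007, -0.036, -0.013, -0.025, 0, -0.02, 0.003, 0.007, -0.036, -0.01, -0.02, 0, -0.012, 0.003, 0.007, -0.036, -0.007, -0.009, 0, -0.012, 0.003, 0.007, -0.036, -0.007, -0.009, 0, -0.012, 0.003, 0.007, -0.036, -0.007, -0.009, 0, -0.012, 0.003, 0.007, -0.036, -0.007, -0.004, 0, -0.012, 0.003, 0.007, -0.036, -0.006, -0.004, 0, -0.01, 0.003, 0.007, -0.036, -0.006, -0.004, 0, 0, 0, 0, 0, 0, 0, 0]}}

```text
time_s: 5.57
tcp_pos: [0.4843, 0.0737, 0.2809]
ee_rot: [[-0.135, -0.887, 0.441], [-0.986, 0.165, 0.03], [-0.1, -0.43, -0.897]]
wrist_force: [0.7, -0.0, -1.2]
gripper_width: 0.113
gripper_force: 30.0
```

```bash
python3 -c "
from h import *
st();A2=K[1];t=tool(A2)@Ro.from_rotvec([0,-.0953,0]).as_matrix()
plan(K[0]+A2@[.0015,0,.034+.12],t,4)"
```

```text
5.5667 [ 34.2129  -5.3021 -39.2449  22.7313 -35.1711 -59.6062] [ 0.743  -0.0076 -1.1876] 0.11251581656754622 29.97519848837328
rel pos [-0.1182  0.0499  0.0613] rot [-0.0072  0.0211  0.0125]
row 4 [-0.0018  0.0053  0.0031] [-0.0296  0.0126  0.0151]
[[0.4843 0.0737 0.2809]
 [0.4838 0.1054 0.2649]
 [0.4834 0.1371 0.2487]
 [0.4832 0.1687 0.2325]
 [0.483  0.2003 0.2162]]
```

{"name": "drive_tool", "arguments": {"steps": [-0.002, 0.005, 0.003, -0.03, 0.0125, 0.015, 0, -0.002, 0.005, 0.003, -0.03, 0.0125, 0.015, 0, -0.002, 0.005, 0.003, -0.03, 0.0125, 0.015, 0, -0.002, 0.005, 0.003, -0.029, 0.0125, 0.015, 0, 0, 0, 0, 0, 0, 0, 0, 0, 0, 0, 0, 0, 0, 0]}}

```text
time_s: 6.07
tcp_pos: [0.4801, 0.195, 0.2115]
ee_rot: [[-0.162, -0.892, 0.422], [-0.984, 0.18, 0.004], [-0.08, -0.415, -0.906]]
wrist_force: [-0.3, 0.3, -1.7]
gripper_width: 0.108
gripper_force: 30.0
```

```bash
python3 -c "
from h import *
import cv2
st();A2=K[1];t=tool(A2)@Ro.from_rotvec([0,-.0953,0]).as_matrix()
plan(K[0]+A2@[.0015,0,.034+.12],t,1)
s=r.capture('scene');w=r.capture('wrist');tp=r.capture('top')
for n,i in zip('swt',(s,w,tp)):cv2.imwrite(f'pics/{n}2.png',i)
a=cv2.resize(s[130:330,350:550],(400,400),interpolation=2);b=cv2.resize(tp[120:320,130:330],(400,400),interpolation=2)
cv2.imwrite('pics/v2.png',np.hstack([a,b]))"
```

```text
6.0667 [ 46.1075   3.617  -45.3847  39.0575 -28.5752 -89.0956] [-0.3286  0.2991 -1.6928] 0.10805325911335881 29.974679505185122
rel pos [-0.006  -0.0036 -0.003 ] rot [ 0.0085 -0.0083 -0.0027]
row 1 [ 0.0085 -0.0083 -0.0027] [-0.006  -0.0036 -0.003 ]
[[0.4801 0.195  0.2115]
 [0.483  0.2003 0.2162]]
```

View pics/v2.png

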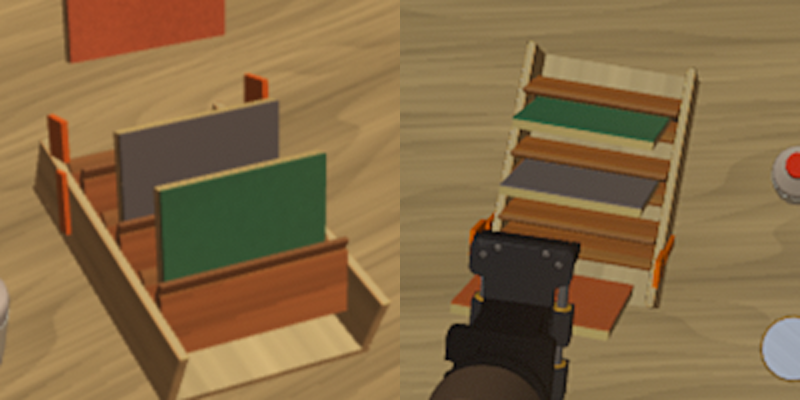

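View pics/w2.png

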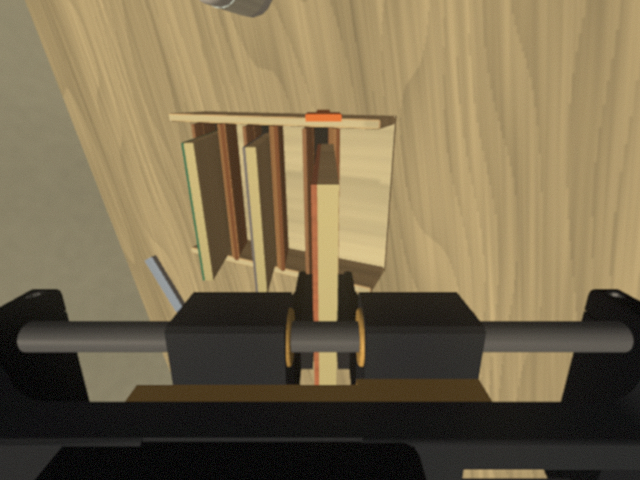

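The wrist view shows the board's top edge at u 315–340 hanging above the tagged slot. Its walls are near u 310 and 333 by the tag at (323,117). I'll make one enlarged composite with predictions for alignment.

Run:
```python
from h import *
import cv2
def crop(n,x,y,w,h,s):
    c=cv2.resize(cv2.imread(f"pics/{n}2.png")[y:y+h,x:x+w],None,fx=s,fy=s,interpolation=cv2.INTER_CUBIC)
    for i in range(0,w,10): cv2.line(c,(i*s,0),(i*s,4),(255,255,255),1);cv2.putText(c,str(x+i),(i*s,12),0,.3,(255,255,255),1)
    for i in range(10,h,10): cv2.line(c,(0,i*s),(4,i*s),(255,255,255),1);cv2.putText(c,str(y+i),(5,i*s+3),0,.3,(255,255,255),1)
    return c
a=crop('w',290,100,66,100,6);b=crop('s',375,110,100,58,4);d=crop('t',148,240,100,60,4);
o=np.zeros((600,800,3),np.uint8);o[:,:396]=a;o[:232,400:]=b;o[300:540,400:]=d
cv2.imwrite('pics/z2.png',o)
p=r.camera_params('wrist');c,A=K
for l in[(9,-75,-22),(-5,-75,-22),(9,-65,-22),(-5,-65,-22),(14,-75,-22),(-10,-75,-22)]:print('wall',l,proj('',c+A@(np.array(l)/1e3),p))
s=r.sense();R=np.array(s['ee_rot']);Ab=R@Ro.from_rotvec([0,.0953,0]).as_matrix()@np.c_[[0,-1,0],[-1,0,0],[0,0,-1]].T
Ab=np.c_[-(R@Ro.from_rotvec([0,.0953,0]).as_matrix())[:,1],-(R@Ro.from_rotvec([0,.0953,0]).as_matrix())[:,0],-(R@Ro.from_rotvec([0,.0953,0]).as_matrix())[:,2]]
cb=np.array(s['tcp_pos'])-Ab@[0,0,.034]
print('board',cb,'in tag',A.T@(cb-c))
for n in('wrist','scene','top'):
  for l in[(5,-65,50),(-5,-65,50),(5,65,50),(-5,65,50),(5,-65,-50),(5,65,-50)]:print(n,l,proj(n,cb+Ab@(np.array(l)/1e3),r.camera_params(n)))
```

```text
wall (9, -75, -22) [314.0243 126.1938]
wall (-5, -75, -22) [330.0264 126.0938]
wall (9, -65, -22) [314.2239 137.9844]
wall (-5, -65, -22) [330.0223 137.8843]
wall (14, -75, -22) [308.3084 126.2296]
wall (-10, -75, -22) [335.7406 126.0581]
board [0.4946 0.1911 0.1829] in tag [-0.0006 -0.0068  0.1183]
wrist (5, -65, 50) [314.3533 184.3267]
wrist (-5, -65, 50) [342.182  184.3457]
wrist (5, 65, 50) [317.3011 434.4956]
wrist (-5, 65, 50) [336.9838 434.5219]
wrist (5, -65, -50) [319.0217 143.9677]
wrist (5, 65, -50) [320.0518 314.6313]
scene (5, -65, 50) [381.1667  92.037 ]
scene (-5, -65, 50) [378.2712  91.5597]
scene (5, 65, 50) [462.0887  79.3337]
scene (-5, 65, 50) [458.4078  79.0144]
scene (5, -65, -50) [385.5906 160.9998]
scene (5, 65, -50) [462.9588 146.3393]
top (5, -65, 50) [234.4737 284.4829]
top (-5, -65, 50) [233.811  290.0992]
top (5, 65, 50) [155.2774 270.3045]
top (-5, 65, 50) [154.8945 275.9484]
top (5, -65, -50) [246.8291 261.8424]
top (5, 65, -50) [174.7156 249.0211]
```

View pics/z2.png

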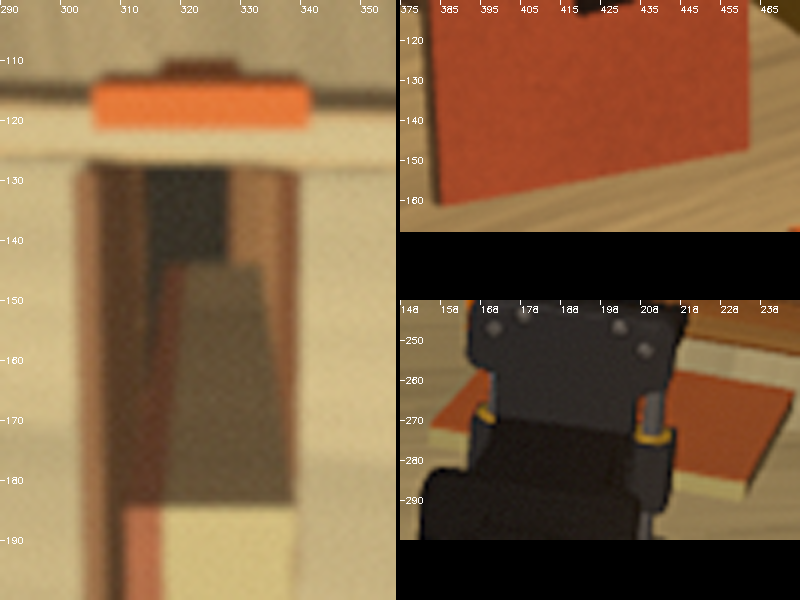

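The wrist crop shows the slot gap at u 314–327.5 and the board at u 309.5–338.5 (v 184), narrowing to 316–332 at its lower edge (v 144). The scene view's lower corners at (386,161) and (462,147) match my prediction to about 1 px. I'll target tag x of about +0.8 mm.

```bash
cat >> h.py <<'E'
def held(x,y,z,n=1):
    c,A=K;s=r.sense();R=np.array(s["ee_rot"]);U=R@Ro.from_rotvec([0,.0953,0]).as_matrix()
    Ab=np.c_[-U[:,1],-U[:,0],-U[:,2]];cb=np.array(s["tcp_pos"])-Ab@[0,0,.034]
    print("in tag mm",1e3*(A.T@(cb-c)),"deg err",np.degrees(Ro.from_matrix(A.T@Ab).as_rotvec()))
    t=tool(A)@Ro.from_rotvec([0,-.0953,0]).as_matrix();plan(c+A@(np.array([x,y,z+34.])/1e3),t,n)
    print("force in tag",A.T@np.array(s["wrist_force"]),"insert 1mm in tool",R.T@A@[0,0,-1.]);st()
E
python3 -c "
from h import *
held(.8,-1,35,6)"
```

```text
in tag mm [ -0.6256  -6.759  118.2531] deg err [-0.3384  0.346  -0.3411]
rel pos [ 0.0019 -0.0017  0.0834] rot [ 0.0054 -0.0059 -0.0065]
row 6 [ 0.0009 -0.001  -0.0011] [ 0.0003 -0.0002  0.0139]
[[0.4807 0.1941 0.2138]
 [0.4868 0.1937 0.2013]
 [0.4929 0.1935 0.1888]
 [0.499  0.1932 0.1763]
 [0.5051 0.1929 0.1638]
 [0.5113 0.1926 0.1513]
 [0.5174 0.1924 0.1389]]
force in tag [-0.2054 -0.0158 -1.538 ] insert 1mm in tool [ 0.0893 -0.006   0.996 ]
6.2167 [ 45.97     3.3948 -45.3287  39.0731 -28.592  -89.1202] [ 0.4518 -0.1064 -1.4807] 0.10791911108473005 29.9747415751699
```

{"name": "drive_tool", "arguments": {"steps": [0.001, -0.001, -0.001, 0.0003, -0.0003, 0.014, 0, 0.001, -0.001, -0.001, 0.0003, -0.0003, 0.014, 0, 0.001, -0.001, -0.001, 0.0003, -0.0003, 0.014, 0, 0.001, -0.001, -0.001, 0.0003, -0.0003, 0.014, 0, 0.001, -0.001, -0.001, 0.0003, -0.0003, 0.014, 0, 0, -0.001, -0.001, 0.0003, -0.0003, 0.013, 0, 0, 0, 0, 0, 0, 0, 0, 0, 0, 0, 0, 0, 0, 0]}}

```text
time_s: 6.88
tcp_pos: [0.5182, 0.1908, 0.1402]
ee_rot: [[-0.16, -0.888, 0.431], [-0.983, 0.181, 0.009], [-0.086, -0.423, -0.902]]
wrist_force: [-0.5, -1.8, -2.0]
gripper_width: 0.11
gripper_force: 30.0
```

```bash
python3 -c "
from h import *
held(.8,-1,22,3)"
```

```text
in tag mm [ 2.3727 -2.4581 35.7809] deg err [-0.1195 -0.0132 -0.2065]
rel pos [-0.0001  0.0016  0.0138] rot [-0.0006 -0.0021 -0.0036]
row 3 [-0.0002 -0.0007 -0.0012] [-0.      0.0005  0.0046]
[[0.5182 0.1908 0.1402]
 [0.5197 0.191  0.1359]
 [0.5213 0.1911 0.1315]
 [0.5228 0.1913 0.1271]]
force in tag [-1.0032 -1.8947 -1.792 ] insert 1mm in tool [0.0931 0.0002 0.9957]
6.8833 [  29.8987   11.6262  -53.037    77.9888  -12.2459 -115.5198] [-0.5202 -1.8282 -2.0481] 0.10984916019691335 29.975067281875454
```

{"name": "drive_tool", "arguments": {"steps": [0, -0.001, -0.001, 0, 0.0006, 0.0045, 0, 0, -0.001, -0.001, 0, 0.0005, 0.0045, 0, 0, 0, -0.001, 0, 0.0005, 0.0045, 0, 0, 0, 0, 0, 0, 0, 0]}}

```text
time_s: 7.22
tcp_pos: [0.5227, 0.1934, 0.1283]
ee_rot: [[-0.152, -0.888, 0.433], [-0.984, 0.175, 0.013], [-0.088, -0.425, -0.901]]
wrist_force: [-0.1, -0.7, -1.1]
gripper_width: 0.113
gripper_force: 30.0
```

```bash
python3 -c "
from h import *
held(.8,-1,16,3)"
```

```text
in tag mm [ 0.9046  1.1385 23.3339] deg err [ 0.1591 -0.1277  0.118 ]
rel pos [0.0028 0.     0.0071] rot [-0.002   0.0028  0.0023]
row 3 [-0.0007  0.0009  0.0008] [0.0009 0.     0.0024]
[[0.5227 0.1934 0.1283]
 [0.5236 0.1926 0.1261]
 [0.5244 0.1917 0.1239]
 [0.5253 0.1908 0.1217]]
force in tag [-0.403  -0.6801 -0.9769] insert 1mm in tool [0.0979 0.0022 0.9952]
7.2167 [  24.2611   12.9804  -53.6141   93.3348   -9.5721 -125.5389] [-0.0866 -0.6762 -1.0557] 0.11326539605036892 29.97447459742034
```

{"name": "drive_tool", "arguments": {"steps": [0, -0.01, 0, 0.0003, 0, 0.003, 0, 0, -0.01, 0, 0.0003, 0, 0.003, 0, 0, -0.01, 0, 0.0003, 0, 0.003, 0, 0, 0, 0, 0, 0, 0, 0]}}

```text
time_s: 7.55
tcp_pos: [0.5255, 0.1981, 0.1294]
ee_rot: [[-0.147, -0.892, 0.427], [-0.984, 0.175, 0.027], [-0.099, -0.416, -0.904]]
wrist_force: [-2.8, -0.6, -1.9]
gripper_width: 0.113
gripper_force: 30.0
```

```bash
python3 -c "
from h import *
held(.8,-1,8,3)"
```

```text
in tag mm [ 2.7086  6.6883 23.5217] deg err [0.8612 0.4205 0.1829]
rel pos [0.0088 0.0021 0.0146] rot [0.0076 0.015  0.0025]
row 3 [0.0025 0.005  0.0008] [0.0029 0.0007 0.0049]
[[0.5255 0.1981 0.1294]
 [0.5265 0.1955 0.1244]
 [0.5276 0.1928 0.1194]
 [0.5286 0.1902 0.1144]]
force in tag [-3.1766 -1.1809 -0.6324] insert 1mm in tool [ 0.1101 -0.0073  0.9939]
7.55 [  25.6012   13.2012  -52.9767   89.1295   -9.2088 -122.5206] [-2.7924 -0.6463 -1.9156] 0.1125939786184227 29.983523224509554
```

Joint 5's limit is blocking the insertion. I'll fit a kinematic model to the recorded joint and pose pairs and pick a grasp tilt that stays inside the joint limits.

```bash
cat > kin.py <<'E'
from h import *
D=[([-59.2666,22.0843,.3891,-.0242,-68.4125,-14.817],[.1713,-.6006,.2406]),([-7.2444,-1.9551,-46.7742,-16.8687,-9.2596,14.3028],[.3964,-.191,.1636]),
([-13.7531,7.5564,-38.6434,-42.77,-9.2098,45.515],[.4263,-.1929,.1129]),([-17.8416,10.312,-36.7847,-59.8898,-9.2241,66.3028],[.4286,-.1803,.0897]),
([-20.981,13.6776,-34.9953,-73.8064,-9.1748,83.0965],[.443,-.1705,.0698]),([-18.539,12.3901,-33.7742,-61.9857,-14.4935,69.4071],[.4514,-.1635,.0862]),
([-17.962,13.3847,-33.8788,-63.9096,-12.2512,70.3103],[.4542,-.1635,.0784]),([-4.0809,.4024,-40.5365,-11.9767,-17.553,7.9954],[.4413,-.1702,.1804]),
([34.2129,-5.3021,-39.2449,22.7313,-35.1711,-59.6062],[.4843,.0737,.2809]),([46.1075,3.617,-45.3847,39.0575,-28.5752,-89.0956],[.4801,.195,.2115]),
([29.8987,11.6262,-53.037,77.9888,-12.2459,-115.5198],[.5182,.1908,.1402]),([24.2611,12.9804,-53.6141,93.3348,-9.5721,-125.5389],[.5227,.1934,.1283])]
RX=lambda s,t:Ro.from_euler('xyz'[s],t,degrees=True).as_matrix()
def fk(j,q,s4=-1,s6=-1):
    h,a,L2,ex,ez,L3y,w=q
    R=RX(2,j[0])@RX(1,j[1]);p=np.array([0,0,h])+RX(2,j[0])@[a,0,0]+R@[0,0,L2]
    R=R@RX(1,-j[2]);p=p+R@[ex,L3y,ez]
    R=R@RX(0,s4*j[3])@RX(1,-j[4]);p=p+R@[w,0,0]
    R=R@RX(0,s6*j[5]);return p,np.c_[R[:,2],R[:,1],R[:,0]]  # tool z=x axis; x,y up to sign
Q0=[.35,0,.35,.35,0,0,.2]
if __name__=="__main__":
    for s4 in(1,-1):
        f=lambda q:np.concatenate([fk(j,q,s4)[0]-p for j,p in D]);s=least_squares(f,Q0)
        print(s4,s.x,np.abs(s.fun).max())
        j,_=D[9];print(fk(j,s.x,s4,1)[1],fk(j,s.x,s4,-1)[1])
E
python3 kin.py
```

```text
1 [-0.403   0.4231  0.2265  0.0506  0.1831 -0.096  -0.2853] 0.09899314574881224
[[-0.2145 -0.9767 -0.0121]
 [ 0.8843 -0.1994  0.4221]
 [ 0.4147 -0.0798 -0.9065]] [[ 0.2452  0.9694 -0.0121]
 [-0.8776  0.2273  0.4221]
 [-0.412   0.0929 -0.9065]]
-1 [-0.1521  0.2676  0.3446  0.1375  0.1018 -0.0954  0.01  ] 0.10426921038155276
[[-0.8864 -0.1896  0.4223]
 [ 0.2111 -0.9775  0.0042]
 [-0.412  -0.0929 -0.9065]] [[ 0.892   0.1616  0.4223]
 [-0.1802  0.9836  0.0042]
 [ 0.4147  0.0798 -0.9065]]
```

```bash
cat > kin2.py <<'E'
from kin import *
def fk(j,q):
    h,a,L2,ex,ey,ez,b4,c4,w,b5,c5,b1=q
    R1=RX(2,j[0]);R=R1@RX(1,j[1]);p=np.array([0,0,h])+R1@[a,b1,0]+R@[0,0,L2]
    R=R@RX(1,-j[2]);p=p+R@[ex,0,ez]
    R=R@RX(0,-j[3]);p=p+R@[0,b4,c4]
    R=R@RX(1,-j[4]);p=p+R@[w,0,c5]
    R=R@RX(0,-j[5]);return p,np.c_[-R[:,1],-R[:,2],R[:,0]]
def cal():
    f=lambda q:np.concatenate([fk(j,q)[0]-p for j,p in D]+[1e-4*(np.array(q)-Q)])
    Q=np.array([.35,0,.35,.35,0,0,0,0,.2,0,0,0]);s=least_squares(f,Q);return s.x,np.abs(s.fun[:36]).max()
if __name__=="__main__":
    q,e=cal();print(q,e)
    print(fk(D[9][0],q)[1])
    for j,p in D:print(fk(j,q)[0]-p)
E
python3 kin2.py
```

```text
[ 0.1607 -0.0001  0.5649  0.422   0.      0.0001 -0.1598 -0.0001  0.2875
  0.      0.0001  0.    ] 5.951591600084072e-05
[[-0.1616 -0.892   0.4223]
 [-0.9836  0.1802  0.0042]
 [-0.0798 -0.4147 -0.9065]]
[-0.  0.  0.]
[-0. -0. -0.]
[-0. -0. -0.]
[0. 0. 0.]
[-0.      0.0001  0.    ]
[-0. -0.  0.]
[ 0. -0.  0.]
[ 0.0001  0.     -0.    ]
[ 0. -0. -0.]
[-0.  0. -0.]
[ 0. -0.  0.]
[-0.  0. -0.]
```

The model fits to 0.1 mm: it is a wrist-offset arm. Now I'll search IK over tilt and branch at the home pose and the current pose.

```bash
cat >> kin2.py <<'E'
lo=np.array([-179.83,-69.29,-61.27,-181.25,-171.15,-177.46]);hi=np.array([179.83,118.12,80.66,117.63,-9.14,177.46])
def ik(p,R,q,j0):
    f=lambda j:np.r_[(fk(j,q)[0]-p)*10,(Ro.from_matrix(fk(j,q)[1].T@R)).as_rotvec()]
    s=least_squares(f,np.clip(j0,lo+.1,hi-.1),bounds=(lo,hi),x_scale=30.);return s.x,np.abs(s.fun).max()
E
python3 - <<'E'
from kin2 import *
q,_=cal();c,A=K;rng=np.random.default_rng(0)
for flip in(0,1):
  for t in(-.6,-.4,-.3,-.2,-.0953,0,.2,.4):
    R=tool(A)@Ro.from_rotvec([0,t,0]).as_matrix()
    if flip:R=R@RX(2,180)
    for z in(118,23,-12):
      S=[]
      for k in range(14):
        j,e=ik(c+A@(np.array([1,0,z+34])/1e3),R,q,rng.uniform(lo,hi) if k>3 else [[24,13,-53,90,-12,-122],[30,13,-50,-100,-12,60],[10,20,-40,-170,-30,100],[24,13,-40,40,-30,-60]][k])
        if e<1e-4 and not any(np.abs(j-x).max()<1 for x in S):S.append(j)
      for j in S:print(flip,t,z,j.round(1))
E
```

```text
0 -0.6 118 [ 32.3   2.  -30.6 -30.7 -19.3 -10.1]
0 -0.6 23 [ 21.3  14.1 -24.7 -54.2 -20.8  21.6]
0 -0.6 -12 [ 17.7  18.6 -22.9 -61.4 -21.7  31.9]
0 -0.3 118 [ 41.2   1.4 -48.8  37.1 -13.4 -82.9]
0 -0.2 118 [ 43.5   2.3 -47.4  39.8 -20.5 -87.4]
0 -0.0953 118 [ 46.1   3.7 -45.2  40.1 -28.1 -89.8]
0 -0.0953 23 [  24.8   13.   -53.6   91.6   -9.9 -124.4]
0 0 118 [ 48.3   5.4 -43.   39.6 -34.9 -91.3]
0 0 23 [  35.6   14.4  -50.5   68.3  -19.4 -111.2]
0 0 -12 [  27.1   18.   -51.9   89.8  -15.2 -125.5]
0 0.2 118 [ 52.    9.9 -38.   38.  -48.3 -93.2]
0 0.2 23 [  44.5   18.4  -43.5   51.8  -35.3 -103.3]
0 0.2 -12 [  41.    21.7  -45.1   59.9  -31.3 -109.2]
0 0.4 118 [ 54.5  15.2 -33.   36.3 -60.5 -94.4]
0 0.4 23 [  48.8   23.4  -37.    44.7  -49.1 -101. ]
0 0.4 -12 [  46.5   26.6  -38.    48.9  -45.4 -104.2]
1 -0.6 118 [ 32.3   2.  -30.6 -30.7 -19.3 169.9]
1 -0.6 23 [  21.3   14.1  -24.7  -54.2  -20.8 -158.4]
1 -0.6 -12 [  17.7   18.6  -22.9  -61.4  -21.7 -148.1]
1 -0.3 118 [ 41.2   1.4 -48.8  37.1 -13.4  97.1]
1 -0.2 118 [ 43.5   2.3 -47.4  39.8 -20.5  92.6]
1 -0.0953 118 [ 46.1   3.7 -45.2  40.1 -28.1  90.2]
1 -0.0953 23 [ 24.8  13.  -53.6  91.6  -9.9  55.6]
1 0 118 [ 48.3   5.4 -43.   39.6 -34.9  88.7]
1 0 23 [ 35.6  14.4 -50.5  68.3 -19.4  68.8]
1 0 -12 [ 27.1  18.  -51.9  89.8 -15.2  54.5]
1 0.2 118 [ 52.    9.9 -38.   38.  -48.3  86.8]
1 0.2 23 [ 44.5  18.4 -43.5  51.8 -35.3  76.7]
1 0.2 -12 [ 41.   21.7 -45.1  59.9 -31.3  70.8]
1 0.4 118 [ 54.5  15.2 -33.   36.3 -60.5  85.6]
1 0.4 23 [ 48.8  23.4 -37.   44.7 -49.1  79. ]
1 0.4 -12 [ 46.5  26.6 -38.   48.9 -45.4  75.8]
```

Tilt needs the opposite sign here, and the board may face either way. So I'll withdraw, turn the tool a half turn (the tilt becomes +0.095 in the slot frame, which is feasible with joint 5 near -25°) and reinsert.

{"name": "drive_tool", "arguments": {"steps": [0, 0.005, 0, -0.0005, 0, -0.005, 0, 0, 0.01, 0, -0.001, 0, -0.015, 0, 0, 0.01, 0, -0.002, 0, -0.02, 0, 0, 0, 0, -0.002, 0, -0.02, 0, 0, 0, 0, -0.002, 0, -0.02, 0, 0, 0, 0, -0.002, 0, -0.02, 0, 0, 0, 0, 0, 0, 0, 0]}}

```text
time_s: 8.13
tcp_pos: [0.4926, 0.2084, 0.2175]
ee_rot: [[-0.152, -0.887, 0.436], [-0.984, 0.175, 0.013], [-0.088, -0.427, -0.9]]
wrist_force: [0.4, 1.0, -1.8]
gripper_width: 0.115
gripper_force: 30.0
```

```bash
cat >> h.py <<'E'
def held2(x,y,z,n=1):
    c,A=K;s=r.sense();R=np.array(s["ee_rot"]);U=R@Ro.from_rotvec([0,.0953,0]).as_matrix()
    Ab=np.c_[U[:,1],U[:,0],-U[:,2]];cb=np.array(s["tcp_pos"])-Ab@[0,0,.034]
    print("in tag mm",1e3*(A.T@(cb-c)),"deg err",np.degrees(Ro.from_matrix(A.T@Ab).as_rotvec()))
    t=np.c_[A[:,1],A[:,0],-A[:,2]]@Ro.from_rotvec([0,-.0953,0]).as_matrix()
    a=-t[:,2]; plan(c+A@(np.array([x,y,z+34.])/1e3),t,n)
    print("force in tag",A.T@np.array(s["wrist_force"]),"insert 1mm in tool",R.T@A@[0,0,-1.]);st()
E
python3 - <<'E'
from kin2 import *
held2(.8,0,125,26)
q,_=cal();c,A=K
for z in(125,23,0,-14):
    R=np.c_[A[:,1],A[:,0],-A[:,2]]@Ro.from_rotvec([0,-.0953,0]).as_matrix()
    print(z,*ik(c+A@(np.array([1,0,z+34])/1e3),R,q,[48,8,-40,39,-41,80]))
E
```

```text
in tag mm [  9.2651   9.9394 117.872 ] deg err [   0.4661    0.3172 -179.8833]
rel pos [ 0.009   0.0083 -0.0081] rot [-0.3043 -0.0081 -3.1248]
row 26 [-0.0117 -0.0003 -0.1202] [-0.0005  0.0006 -0.0002]
[[0.4926 0.2084 0.2175]
 [0.4884 0.2108 0.2172]
 [0.4836 0.21   0.2169]
 [0.4803 0.2065 0.2175]
 [0.4798 0.2021 0.2195]]
force in tag [-0.5328  1.0862 -1.7137] insert 1mm in tool [0.0987 0.0052 0.9951]
8.1333 [ 46.0487   4.6139 -43.8372  40.0055 -28.2868 -89.4128] [ 0.4496  1.0178 -1.7783] 0.11469201905349702 29.973598442129514
125 [ 50.8199   6.8423 -40.1924  38.0229 -42.5276  88.2699] 2.220446049250313e-15
23 [ 40.8746  16.1984 -47.0576  58.1474 -27.3819  73.9319] 2.220446049250313e-15
0 [ 37.5668  18.4093 -48.3649  66.2036 -24.5014  68.3116] 2.246391961335803e-10
-14 [ 35.2935  19.7748 -49.0065  71.8708 -22.9798  64.4205] 5.772598268348712e-15
```

{"name": "drive_tool", "arguments": {"steps": [-0.012, 0, -0.12, -0.0005, 0.0006, 0, 0, -0.012, 0, -0.12, -0.0005, 0.0006, 0, 0, -0.012, 0, -0.12, -0.0005, 0.0006, 0, 0, -0.012, 0, -0.12, -0.0005, 0.0006, 0, 0, -0.012, 0, -0.12, -0.0005, 0.0006, 0, 0, -0.012, 0, -0.12, -0.0005, 0.0006, 0, 0, -0.012, 0, -0.12, -0.0005, 0.0006, 0, 0, -0.012, 0, -0.12, -0.0005, 0.0006, 0, 0, -0.012, 0, -0.12, -0.0005, 0.0006, 0, 0, -0.012, 0, -0.12, -0.0005, 0.0006, 0, 0]}}

```text
time_s: 8.97
tcp_pos: [0.4857, 0.2074, 0.2096]
ee_rot: [[0.8, -0.498, 0.335], [-0.515, -0.856, -0.041], [0.307, -0.139, -0.941]]
wrist_force: [-0.7, 0.3, -1.4]
gripper_width: 0.112
gripper_force: 30.0
```

{"name": "drive_tool", "arguments": {"steps": [-0.012, 0, -0.12, -0.0005, 0.0006, 0, 0, -0.012, 0, -0.12, -0.0005, 0.0006, 0, 0, -0.012, 0, -0.12, -0.0005, 0.0006, 0, 0, -0.012, 0, -0.12, -0.0005, 0.0006, 0, 0, -0.012, 0, -0.12, -0.0005, 0.0006, 0, 0, -0.012, 0, -0.12, -0.0005, 0.0006, 0, 0, -0.012, 0, -0.12, -0.0005, 0.0006, 0, 0, -0.012, 0, -0.12, -0.0005, 0.0006, 0, 0, -0.012, 0, -0.12, -0.0005, 0.0006, 0, 0, 0, 0, 0, 0, 0, 0, 0]}}

```text
time_s: 9.8
tcp_pos: [0.4811, 0.2025, 0.2083]
ee_rot: [[0.835, 0.44, 0.331], [0.506, -0.851, -0.144], [0.218, 0.288, -0.933]]
wrist_force: [-0.4, 0.1, -1.9]
gripper_width: 0.115
gripper_force: 30.0
```

```bash
python3 -c "
from h import *
held2(.8,0,120,7)"
```

```text
in tag mm [ -4.0834   1.3559 113.8247] deg err [ -0.783   -0.1536 -48.4187]
rel pos [ 0.0017  0.0046 -0.0064] rot [-0.0777  0.0137 -0.8415]
row 7 [-0.0111  0.002  -0.1202] [ 0.      0.0007 -0.0009]
[[0.4811 0.2025 0.2083]
 [0.4811 0.202  0.2093]
 [0.4812 0.2016 0.2104]
 [0.4814 0.2012 0.2115]
 [0.4816 0.2009 0.2126]
 [0.4818 0.2006 0.2137]
 [0.4821 0.2005 0.2148]
 [0.4824 0.2004 0.2159]]
force in tag [-1.1521  0.0134 -1.568 ] insert 1mm in tool [ 0.1061 -0.0078  0.9943]
9.8 [ 49.7941   8.2637 -37.2024  30.8065 -42.4745  46.8969] [-0.3714  0.0879 -1.908 ] 0.11454454287923875 29.974765599690727
```

{"name": "drive_tool", "arguments": {"steps": [-0.011, 0.002, -0.12, 0, 0.0007, -0.001, 0, -0.011, 0.002, -0.12, 0, 0.0007, -0.001, 0, -0.011, 0.002, -0.12, 0, 0.0007, -0.001, 0, -0.011, 0.002, -0.12, 0, 0.0007, -0.001, 0, -0.011, 0.002, -0.12, 0, 0.0007, -0.001, 0, -0.011, 0.002, -0.12, 0, 0.0007, -0.001, 0, -0.011, 0.002, -0.12, 0, 0.0007, -0.001, 0, 0, 0, 0, 0, 0, 0, 0, 0, 0, 0, 0, 0, 0, 0]}}

```text
time_s: 10.55
tcp_pos: [0.4821, 0.2007, 0.2169]
ee_rot: [[0.242, 0.887, 0.394], [0.967, -0.186, -0.175], [-0.081, 0.423, -0.903]]
wrist_force: [-0.2, 0.3, -2.0]
gripper_width: 0.115
gripper_force: 30.0
```

```bash
python3 -c "
from h import *
import cv2
held2(.8,0,40,6)
s=r.capture('scene')
cv2.imwrite('pics/s3.png',s)
# predicted corners of the edge (plain ply face now towards far side)
R=np.array(r.sense()['ee_rot']);U=R@Ro.from_rotvec([0,.0953,0]).as_matrix();Ab=np.c_[U[:,1],U[:,0],-U[:,2]];cb=np.array(r.sense()['tcp_pos'])-Ab@[0,0,.034]
for l in[(5,-65,-50),(5,65,-50)]:print(proj('scene',cb+Ab@(np.array(l)/1e3)))
"
```

```text
in tag mm [  0.9396   0.2656 121.0709] deg err [ 0.0602 -0.0183 -0.5187]
rel pos [ 0.0074 -0.0002  0.0807] rot [-0.0005 -0.0011 -0.009 ]
row 6 [-0.0001 -0.0002 -0.0015] [ 0.0012 -0.      0.0135]
[[0.4821 0.2007 0.2169]
 [0.4877 0.1996 0.2047]
 [0.4933 0.1984 0.1924]
 [0.4988 0.1973 0.1802]
 [0.5044 0.1961 0.1679]
 [0.51   0.1949 0.1557]
 [0.5155 0.1938 0.1434]]
force in tag [-1.068   0.2808 -1.7371] insert 1mm in tool [ 0.0941 -0.0003  0.9956]
10.55 [ 50.5116   7.1808 -40.4505  38.4326 -41.8684  87.4785] [-0.1743  0.3212 -2.0257] 0.11467425412440989 29.977364376368314
[390.6186 158.7128]
[467.9825 143.5668]
```

{"name": "drive_tool", "arguments": {"steps": [0, 0, -0.0015, 0.0012, 0, 0.0135, 0, 0, 0, -0.0015, 0.0012, 0, 0.0135, 0, 0, 0, -0.0015, 0.0012, 0, 0.0135, 0, 0, 0, -0.0015, 0.0012, 0, 0.0135, 0, 0, 0, -0.0015, 0.0012, 0, 0.0135, 0, 0, 0, -0.0015, 0.0012, 0, 0.0135, 0, 0, 0, 0, 0, 0, 0, 0, 0, 0, 0, 0, 0, 0, 0]}}

```text
time_s: 11.27
tcp_pos: [0.516, 0.193, 0.1429]
ee_rot: [[0.232, 0.89, 0.393], [0.969, -0.175, -0.176], [-0.088, 0.422, -0.902]]
wrist_force: [0.6, -0.0, -1.6]
gripper_width: 0.111
gripper_force: 30.0
```

```bash
python3 -c "
from h import *
held2(.8,0,22,4)"
```

```text
in tag mm [ 1.0714 -0.6991 39.307 ] deg err [-0.0459  0.0579  0.1614]
rel pos [ 0.0023 -0.0003  0.0172] rot [-0.0007  0.0008  0.0029]
row 4 [-0.0002  0.0002  0.0007] [ 0.0006 -0.0001  0.0043]
[[0.516  0.193  0.1429]
 [0.5177 0.1928 0.139 ]
 [0.5195 0.1927 0.135 ]
 [0.5212 0.1925 0.131 ]
 [0.523  0.1923 0.1271]]
force in tag [-0.0891  0.0897 -1.6844] insert 1mm in tool [0.096  0.001  0.9954]
11.2667 [ 42.8711  14.6361 -46.0085  53.2781 -29.6636  77.6047] [ 0.6364 -0.0357 -1.5642] 0.11098830538884547 29.977705471424088
```

{"name": "drive_tool", "arguments": {"steps": [0, 0, 0.001, 0.0006, 0, 0.0043, 0, 0, 0, 0.001, 0.0006, 0, 0.0043, 0, 0, 0, 0.001, 0.0006, 0, 0.0043, 0, 0, 0, 0, 0.0006, 0, 0.0043, 0, 0, 0, 0, 0, 0, 0, 0]}}

```text
time_s: 11.68
tcp_pos: [0.5232, 0.1926, 0.127]
ee_rot: [[0.232, 0.889, 0.394], [0.969, -0.175, -0.176], [-0.087, 0.422, -0.902]]
wrist_force: [0.3, -0.5, -1.5]
gripper_width: 0.112
gripper_force: 30.0
```

```bash
python3 -c "
from h import *
held2(.8,0,12,5)"
```

```text
in tag mm [ 0.8426  0.3256 21.8586] deg err [-0.0034  0.0333  0.1369]
rel pos [ 0.0006 -0.0001  0.0098] rot [-0.0004  0.0001  0.0024]
row 5 [-0.0001  0.      0.0005] [ 0.0001 -0.      0.002 ]
[[0.5232 0.1926 0.127 ]
 [0.524  0.1924 0.1252]
 [0.5248 0.1921 0.1234]
 [0.5256 0.1919 0.1216]
 [0.5264 0.1917 0.1198]
 [0.5271 0.1915 0.118 ]]
force in tag [-0.2762 -0.4625 -1.483 ] insert 1mm in tool [0.0952 0.0006 0.9955]
11.6833 [ 40.7722  16.3305 -47.095   58.4274 -27.2513  73.8489] [ 0.2785 -0.5273 -1.4607] 0.1117761845906341 29.977950533088915
```

{"name": "drive_tool", "arguments": {"steps": [0, 0, 0, 0.0002, 0, 0.002, 0, 0, 0, 0, 0.0002, 0, 0.002, 0, 0, 0, 0, 0.0002, 0, 0.002, 0, 0, 0, 0, 0, 0, 0, 0]}}

```text
time_s: 12.02
tcp_pos: [0.5245, 0.1925, 0.1212]
ee_rot: [[0.231, 0.89, 0.393], [0.969, -0.175, -0.174], [-0.086, 0.421, -0.903]]
wrist_force: [-6.6, 2.4, -1.2]
gripper_width: 0.11
gripper_force: 30.1
```

{"name": "drive_tool", "arguments": {"steps": [0, 0, 0, 0.0002, 0, 0.002, 0, 0, 0, 0, 0.0002, 0, 0.002, 0, 0, 0, 0, 0.0002, 0, 0.002, 0, 0, 0, 0, 0, 0, 0, 0]}}

```text
time_s: 12.35
tcp_pos: [0.5268, 0.192, 0.1155]
ee_rot: [[0.231, 0.89, 0.392], [0.969, -0.175, -0.174], [-0.086, 0.42, -0.903]]
wrist_force: [-4.5, 1.3, -2.3]
gripper_width: 0.114
gripper_force: 30.1
```

```bash
python3 -c "
from h import *
held2(.8,0,2,5)"
```

```text
in tag mm [-0.722   0.4766  9.8964] deg err [0.0799 0.1432 0.1649]
rel pos [0.0003 0.0015 0.0079] rot [-0.0022 -0.0014  0.0031]
row 5 [-0.0004 -0.0003  0.0006] [0.0001 0.0003 0.0016]
[[0.5268 0.192  0.1155]
 [0.5277 0.1917 0.1142]
 [0.5286 0.1914 0.1129]
 [0.5295 0.1912 0.1116]
 [0.5304 0.1909 0.1103]
 [0.5313 0.1906 0.109 ]]
force in tag [-5.2333  0.3956 -0.1102] insert 1mm in tool [0.0938 0.0025 0.9956]
12.35 [ 39.1834  17.4387 -47.925   62.3987 -25.5851  71.0152] [-4.5278  1.3082 -2.3115] 0.11443263303899888 30.111692638602108
```

{"name": "drive_tool", "arguments": {"steps": [0, 0, 0, 0.0002, 0, 0.002, 0, 0, 0, 0, 0.0002, 0, 0.002, 0, 0, 0, 0, 0.0002, 0, 0.002, 0, 0, 0, 0, 0.0002, 0, 0.002, 0, 0, 0, 0, 0, 0, 0, 0]}}

```text
time_s: 12.77
tcp_pos: [0.5303, 0.1916, 0.1082]
ee_rot: [[0.231, 0.89, 0.392], [0.969, -0.175, -0.174], [-0.086, 0.42, -0.903]]
wrist_force: [-4.5, 0.8, -2.9]
gripper_width: 0.112
gripper_force: 30.1
```

```bash
python3 -c "
from h import *
held2(.8,0,0,5)"
```

```text
in tag mm [-0.661   0.774   1.8404] deg err [0.1038 0.1471 0.1674]
rel pos [-0.0005  0.0014  0.0019] rot [-0.0023 -0.0018  0.0032]
row 5 [-0.0005 -0.0004  0.0006] [-0.0001  0.0003  0.0004]
[[0.5303 0.1916 0.1082]
 [0.5306 0.1914 0.108 ]
 [0.531  0.1911 0.1078]
 [0.5314 0.1909 0.1076]
 [0.5318 0.1907 0.1074]
 [0.5321 0.1905 0.1072]]
force in tag [-5.3337 -0.1109 -0.7143] insert 1mm in tool [0.0933 0.0026 0.9956]
12.7667 [ 37.9855  18.2255 -48.3414  65.3527 -24.5935  68.9669] [-4.466   0.7793 -2.9015] 0.1119781001826771 30.074054209253518
```

{"name": "drive_tool", "arguments": {"steps": [0, 0, 0, 0.0001, 0, 0.001, 0, 0, 0, 0, 0.0001, 0, 0.001, 0, 0, 0, 0, 0, 0, 0, 0]}}

```text
time_s: 13.02
tcp_pos: [0.5311, 0.1914, 0.1065]
ee_rot: [[0.231, 0.89, 0.392], [0.969, -0.175, -0.174], [-0.086, 0.42, -0.903]]
wrist_force: [-5.8, 0.9, -1.1]
gripper_width: 0.113
gripper_force: 30.1
```

{"name": "drive_tool", "arguments": {"steps": [0, 0, 0, 0.0001, 0, 0.001, 0, 0, 0, 0, 0, 0, 0, 0]}}

```text
time_s: 13.18
tcp_pos: [0.5315, 0.1913, 0.1056]
ee_rot: [[0.231, 0.89, 0.392], [0.969, -0.175, -0.174], [-0.086, 0.42, -0.903]]
wrist_force: [-5.7, 1.4, -1.8]
gripper_width: 0.113
gripper_force: 30.1
```

```bash
python3 -c "
from h import *
held2(.8,0,0,5)"
```

```text
in tag mm [-0.6599  0.7458 -1.0155] deg err [0.0981 0.139  0.1687]
rel pos [-0.0008  0.0014 -0.0009] rot [-0.0021 -0.0017  0.0032]
row 5 [-0.0004 -0.0003  0.0006] [-0.0002  0.0003 -0.0002]
[[0.5315 0.1913 0.1056]
 [0.5316 0.1911 0.106 ]
 [0.5317 0.191  0.1063]
 [0.5319 0.1908 0.1066]
 [0.532  0.1906 0.1069]
 [0.5321 0.1905 0.1072]]
force in tag [-6.1369  0.2627  0.8296] insert 1mm in tool [0.0934 0.0024 0.9956]
13.1833 [ 37.5337  18.5013 -48.4971  66.4885 -24.2631  68.1783] [-5.7465  1.4162 -1.8417] 0.1131401776176059 30.073675305757206
```

{"name": "drive_tool", "arguments": {"steps": [0, 0, 0, 0.0001, 0, 0.001, 0, 0, 0, 0, 0.0001, 0, 0.001, 0, 0, 0, 0, 0, 0, 0, 0]}}

```text
time_s: 13.43
tcp_pos: [0.5323, 0.1911, 0.1038]
ee_rot: [[0.231, 0.89, 0.392], [0.969, -0.175, -0.174], [-0.086, 0.42, -0.903]]
wrist_force: [-5.6, 1.5, -1.6]
gripper_width: 0.11
gripper_force: 30.1
```

{"name": "drive_tool", "arguments": {"steps": [0, 0, 0, 0.0001, 0, 0.001, 0, 0, 0, 0, 0, 0, 0, 0]}}

```text
time_s: 13.6
tcp_pos: [0.5327, 0.1911, 0.1029]
ee_rot: [[0.231, 0.89, 0.392], [0.969, -0.175, -0.174], [-0.086, 0.42, -0.903]]
wrist_force: [-5.9, 0.8, -1.0]
gripper_width: 0.111
gripper_force: 30.1
```

```bash
python3 -c "
from h import *
held2(.8,0,0,5)"
```

```text
in tag mm [-0.6975  0.7507 -4.0328] deg err [0.0978 0.1433 0.1712]
rel pos [-0.0011  0.0014 -0.004 ] rot [-0.0022 -0.0017  0.0032]
row 5 [-0.0004 -0.0003  0.0006] [-0.0002  0.0003 -0.0008]
[[0.5327 0.1911 0.1029]
 [0.5326 0.191  0.1038]
 [0.5325 0.1908 0.1046]
 [0.5323 0.1907 0.1055]
 [0.5322 0.1906 0.1063]
 [0.5321 0.1905 0.1072]]
force in tag [-5.7546 -0.3684  1.6319] insert 1mm in tool [0.0935 0.0025 0.9956]
13.6 [ 37.0585  18.7946 -48.6472  67.6702 -23.9197  67.365 ] [-5.8628  0.7959 -0.953 ] 0.11105830048460924 30.06776410693419
```

{"name": "drive_tool", "arguments": {"steps": [0, 0, 0, 0.0001, 0, 0.001, 0, 0, 0, 0, 0, 0, 0, 0]}}

```text
time_s: 13.77
tcp_pos: [0.5331, 0.191, 0.102]
ee_rot: [[0.231, 0.89, 0.392], [0.969, -0.175, -0.174], [-0.086, 0.42, -0.903]]
wrist_force: [-6.3, 1.6, -1.1]
gripper_width: 0.113
gripper_force: 30.1
```

{"name": "drive_tool", "arguments": {"steps": [0, 0, 0, 0.0001, 0, 0.001, 0, 0, 0, 0, 0, 0, 0, 0]}}

```text
time_s: 13.93
tcp_pos: [0.5335, 0.1909, 0.101]
ee_rot: [[0.231, 0.89, 0.392], [0.969, -0.175, -0.174], [-0.086, 0.42, -0.903]]
wrist_force: [-7.0, 1.8, -1.1]
gripper_width: 0.111
gripper_force: 30.1
```

```bash
python3 -c "
from h import *
held2(.8,0,0,5)"
```

```text
in tag mm [-0.7422  0.7372 -6.0563] deg err [0.0955 0.1476 0.1733]
rel pos [-0.0012  0.0014 -0.006 ] rot [-0.0023 -0.0017  0.0033]
row 5 [-0.0005 -0.0003  0.0007] [-0.0003  0.0003 -0.0012]
[[0.5335 0.1909 0.101 ]
 [0.5332 0.1908 0.1023]
 [0.5329 0.1907 0.1035]
 [0.5327 0.1906 0.1047]
 [0.5324 0.1906 0.1059]
 [0.5321 0.1905 0.1072]]
force in tag [-7.0135  0.3465  2.0156] insert 1mm in tool [0.0935 0.0026 0.9956]
13.9333 [ 36.7367  18.9915 -48.7454  68.4728 -23.6962  66.8133] [-7.0006  1.7522 -1.1372] 0.11114452427206081 30.063966236484703
```

{"name": "drive_tool", "arguments": {"steps": [0, 0, 0, 0.0001, 0, 0.001, 0, 0, 0, 0, 0, 0, 0, 0]}}

```text
time_s: 14.1
tcp_pos: [0.5339, 0.1908, 0.1002]
ee_rot: [[0.231, 0.89, 0.392], [0.969, -0.175, -0.174], [-0.086, 0.42, -0.903]]
wrist_force: [-5.8, 1.5, -1.2]
gripper_width: 0.114
gripper_force: 30.1
```

{"name": "drive_tool", "arguments": {"steps": [0, 0, 0, 0.0001, 0, 0.0008, 0, 0, 0, 0, 0, 0, 0, 0]}}

```text
time_s: 14.27
tcp_pos: [0.5342, 0.1908, 0.0994]
ee_rot: [[0.231, 0.89, 0.392], [0.969, -0.175, -0.174], [-0.086, 0.42, -0.903]]
wrist_force: [-6.6, 1.0, -0.4]
gripper_width: 0.11
gripper_force: 30.1
```

```bash
python3 -c "
from h import *
held2(.8,0,0,5)"
```

```text
in tag mm [-0.7535  0.7842 -7.8359] deg err [0.0991 0.1485 0.1692]
rel pos [-0.0015  0.0014 -0.0077] rot [-0.0023 -0.0017  0.0032]
row 5 [-0.0005 -0.0003  0.0006] [-0.0003  0.0003 -0.0015]
[[0.5342 0.1908 0.0994]
 [0.5338 0.1907 0.101 ]
 [0.5334 0.1907 0.1025]
 [0.533  0.1906 0.1041]
 [0.5325 0.1905 0.1056]
 [0.5321 0.1905 0.1072]]
force in tag [-6.2587 -0.2827  2.4831] insert 1mm in tool [0.0934 0.0026 0.9956]
14.2667 [ 36.4493  19.1663 -48.8261  69.1957 -23.4992  66.3113] [-6.6468  1.0399 -0.3946] 0.10981022319711317 30.061177937022876
```

{"name": "drive_tool", "arguments": {"steps": [0, 0, 0, 0.0001, 0, 0.001, 0, 0, 0, 0, 0, 0, 0, 0]}}

```text
time_s: 14.43
tcp_pos: [0.5346, 0.1907, 0.0985]
ee_rot: [[0.231, 0.89, 0.392], [0.969, -0.175, -0.174], [-0.086, 0.42, -0.903]]
wrist_force: [-6.1, 0.9, -0.9]
gripper_width: 0.111
gripper_force: 30.1
```

{"name": "drive_tool", "arguments": {"steps": [0, 0, 0, 0.0001, 0, 0.0008, 0, 0, 0, 0, 0, 0, 0, 0]}}

```text
time_s: 14.6
tcp_pos: [0.5349, 0.1907, 0.0978]
ee_rot: [[0.231, 0.89, 0.392], [0.969, -0.175, -0.174], [-0.086, 0.42, -0.903]]
wrist_force: [-6.0, 0.7, -1.5]
gripper_width: 0.109
gripper_force: 30.1
```

```bash
python3 -c "
from h import *
held2(.8,0,0,5)"
```

```text
in tag mm [-0.7782  0.8246 -9.6498] deg err [0.0978 0.1502 0.1758]
rel pos [-0.0017  0.0015 -0.0095] rot [-0.0023 -0.0017  0.0033]
row 5 [-0.0005 -0.0003  0.0007] [-0.0003  0.0003 -0.0019]
[[0.5349 0.1907 0.0978]
 [0.5344 0.1906 0.0997]
 [0.5338 0.1906 0.1015]
 [0.5333 0.1906 0.1034]
 [0.5327 0.1905 0.1053]
 [0.5321 0.1905 0.1072]]
force in tag [-6.0831 -0.4903  1.1854] insert 1mm in tool [0.0935 0.0026 0.9956]
14.6 [ 36.1579  19.3459 -48.9051  69.9346 -23.3079  65.8068] [-5.9936  0.6977 -1.4965] 0.10920231961299637 30.05754258512752
```

{"name": "drive_tool", "arguments": {"steps": [0, 0, 0, 0.0001, 0, 0.001, 0, 0, 0, 0, 0, 0, 0, 0]}}

```text
time_s: 14.77
tcp_pos: [0.5354, 0.1906, 0.0969]
ee_rot: [[0.231, 0.89, 0.392], [0.969, -0.175, -0.174], [-0.086, 0.42, -0.903]]
wrist_force: [-5.5, 1.0, -0.3]
gripper_width: 0.109
gripper_force: 30.1
```

{"name": "drive_tool", "arguments": {"steps": [0, 0, 0, 0.0001, 0, 0.0008, 0, 0, 0, 0, 0, 0, 0, 0]}}

```text
time_s: 14.93
tcp_pos: [0.5357, 0.1906, 0.0962]
ee_rot: [[0.231, 0.89, 0.392], [0.969, -0.175, -0.174], [-0.086, 0.42, -0.903]]
wrist_force: [-5.1, 1.9, -1.6]
gripper_width: 0.111
gripper_force: 30.1
```

```bash
python3 -c "
from h import *
held2(.8,0,0,5)"
```

```text
in tag mm [ -0.7554   0.9392 -11.4055] deg err [0.1068 0.1467 0.1829]
rel pos [-0.0019  0.0014 -0.0113] rot [-0.0022 -0.0019  0.0034]
row 5 [-0.0004 -0.0004  0.0007] [-0.0004  0.0003 -0.0023]
[[0.5357 0.1906 0.0962]
 [0.535  0.1906 0.0984]
 [0.5343 0.1906 0.1006]
 [0.5336 0.1905 0.1028]
 [0.5328 0.1905 0.105 ]
 [0.5321 0.1905 0.1072]]
force in tag [-5.5394  0.9064  0.8261] insert 1mm in tool [0.0933 0.0026 0.9956]
14.9333 [ 35.8653  19.5204 -48.9779  70.6838 -23.1166  65.2975] [-5.0878  1.9409 -1.5924] 0.11050691268270597 30.051362785161473
```

{"name": "drive_tool", "arguments": {"steps": [0, 0, 0, 0.0001, 0, 0.001, 0, 0, 0, 0, 0, 0, 0, 0]}}

```text
time_s: 15.1
tcp_pos: [0.5361, 0.1907, 0.0955]
ee_rot: [[0.23, 0.89, 0.393], [0.969, -0.174, -0.173], [-0.086, 0.421, -0.903]]
wrist_force: [-8.4, 2.9, 1.2]
gripper_width: 0.112
gripper_force: 30.1
```

{"name": "drive_tool", "arguments": {"steps": [0, 0, 0, 0, 0, 0.0005, 0, 0, 0, 0, 0, 0, 0, 0]}}

```text
time_s: 15.27
tcp_pos: [0.5362, 0.1907, 0.0954]
ee_rot: [[0.23, 0.89, 0.393], [0.969, -0.174, -0.173], [-0.086, 0.421, -0.903]]
wrist_force: [-9.8, 1.8, 3.1]
gripper_width: 0.109
gripper_force: 30.1
```

```bash
python3 -c "
from h import *
held2(.8,0,0,5)"
```

```text
in tag mm [ -0.6287   1.0823 -12.3089] deg err [0.1425 0.1028 0.2064]
rel pos [-0.0021  0.0013 -0.0122] rot [-0.0014 -0.0025  0.0038]
row 5 [-0.0003 -0.0005  0.0008] [-0.0004  0.0003 -0.0024]
[[0.5362 0.1907 0.0954]
 [0.5354 0.1906 0.0978]
 [0.5346 0.1906 0.1001]
 [0.5338 0.1906 0.1025]
 [0.5329 0.1905 0.1048]
 [0.5321 0.1905 0.1072]]
force in tag [-7.7722 -0.2065  6.9994] insert 1mm in tool [0.0927 0.0018 0.9957]
15.2667 [ 35.6371  19.5987 -49.0577  71.3286 -22.9734  64.8711] [-9.8486  1.7574  3.059 ] 0.10928500029284664 30.06981960061239
```

{"name": "drive_tool", "arguments": {"steps": [0, 0, 0, 0, 0, 0.001, 0, 0, 0, 0, 0, 0, 0, 0]}}

```text
time_s: 15.43
tcp_pos: [0.5365, 0.1906, 0.0949]
ee_rot: [[0.23, 0.89, 0.394], [0.969, -0.174, -0.173], [-0.085, 0.421, -0.903]]
wrist_force: [-13.4, 1.6, 6.9]
gripper_width: 0.115
gripper_force: 30.1
```

```bash
python3 -c "
from h import *
held2(.8,0,0,5)"
```

```text
in tag mm [ -0.5481   1.0971 -12.9135] deg err [0.1653 0.072  0.2198]
rel pos [-0.0022  0.0013 -0.0128] rot [-0.0009 -0.0029  0.0039]
row 5 [-0.0002 -0.0006  0.0008] [-0.0004  0.0003 -0.0026]
[[0.5365 0.1906 0.0949]
 [0.5356 0.1906 0.0973]
 [0.5348 0.1906 0.0998]
 [0.5339 0.1905 0.1023]
 [0.533  0.1905 0.1047]
 [0.5321 0.1905 0.1072]]
force in tag [-9.3221 -1.068  11.955 ] insert 1mm in tool [0.0923 0.0013 0.9957]
15.4333 [ 35.4713  19.6471 -49.1193  71.784  -22.8746  64.5711] [-13.4487   1.5982   6.8952] 0.11464770802958267 30.091463024218683
```

Floor felt, about 10 N net. One more 0.8 mm step and hold.

{"name": "drive_tool", "arguments": {"steps": [0, 0, 0, 0, 0, 0.0008, 0, 0, 0, 0, 0, 0, 0, 0, 0, 0, 0, 0, 0, 0, 0, 0, 0, 0, 0, 0, 0, 0]}}

```text
time_s: 15.77
tcp_pos: [0.5368, 0.1906, 0.0946]
ee_rot: [[0.23, 0.89, 0.394], [0.97, -0.174, -0.173], [-0.085, 0.422, -0.903]]
wrist_force: [-14.6, 2.4, 9.6]
gripper_width: 0.111
gripper_force: 30.1
```

```bash
python3 -c "
from h import *
held2(.8,0,0,5)"
```

```text
in tag mm [ -0.4052   1.1226 -13.2907] deg err [0.1881 0.0413 0.2227]
rel pos [-0.0022  0.0012 -0.0131] rot [-0.0003 -0.0033  0.0039]
row 5 [-0.0001 -0.0007  0.0008] [-0.0004  0.0002 -0.0026]
[[0.5368 0.1906 0.0946]
 [0.5358 0.1906 0.0971]
 [0.5349 0.1905 0.0996]
 [0.534  0.1905 0.1021]
 [0.5331 0.1905 0.1046]
 [0.5321 0.1905 0.1072]]
force in tag [-9.3438 -0.5161 14.9593] insert 1mm in tool [0.0919 0.0007 0.9958]
15.7667 [ 35.3461  19.6751 -49.1608  72.1213 -22.8028  64.3477] [-14.6048   2.392    9.6089] 0.11138076974919517 30.11505258903071
```

{"name": "drive_tool", "arguments": {"steps": [0, 0, 0, 0, 0, 0, 0.35, 0, 0, 0, 0, 0, 0, 0.35, 0, 0, 0, 0, 0, 0, 0.35, 0, 0, 0, 0, 0, 0, 0.35]}}

```text
time_s: 16.1
tcp_pos: [0.5392, 0.1902, 0.0948]
ee_rot: [[0.232, 0.889, 0.395], [0.969, -0.176, -0.175], [-0.086, 0.424, -0.902]]
wrist_force: [-0.8, 0.1, 0.5]
gripper_width: 0.308
gripper_force: 0.0
```

{"name": "drive_tool", "arguments": {"steps": [0, 0, 0, -0.0005, 0, -0.005, 0.35, 0, 0, 0, -0.001, 0, -0.01, 0.35, 0, 0, 0, -0.002, 0, -0.02, 0.35, 0, 0, 0, -0.002, 0, -0.02, 0.35, 0, 0, 0, -0.002, 0, -0.02, 0.35, 0, 0, 0, -0.002, 0, -0.02, 0.35, 0, 0, 0, -0.002, 0, -0.02, 0.35, 0, 0, 0, 0, 0, 0, 0.35, 0, 0, 0, 0, 0, 0, 0.35]}}

```text
time_s: 16.85
tcp_pos: [0.4909, 0.1998, 0.2003]
ee_rot: [[0.232, 0.888, 0.396], [0.969, -0.176, -0.173], [-0.084, 0.424, -0.902]]
wrist_force: [0.3, -0.1, -0.7]
gripper_width: 0.351
gripper_force: 0.0
```

Run:
```python
from h import *
import cv2
st()
c,A=K
b=c+A@[.0,.001,-.0133]
s=r.capture('scene');t=r.capture('top')
# compare top edges: predicted vs image colour change; other objects unchanged vs first pictures
for n,i in(('scene',s),('top',t)):
    o=cv2.imread(f'pics/{n}0.png');d=cv2.absdiff(i,o).max(2)
    for k,(x,y,w,h) in {'scene':{'grey/green':(412,200,100,60),'glue':(315,250,40,70),'wax':(262,200,45,48)},'top':{'green':(185,165,75,30),'glue':(315,190,28,32),'wax':(308,276,38,36)}}[n].items():print(n,k,(d[y:y+h,x:x+w]>40).mean())
    q=np.array([proj(n,b+A@(np.array(l)/1e3)) for l in[(5,-65,50),(5,65,50),(-5,65,50),(-5,-65,50)]]);print(n,q.round(1).tolist())
    # search the top edge outline shift along tag z that best matches the change mask
    m=(d>25)
    for dz in(-4,0,4,8,14,20):
        P_=np.array([proj(n,b+A@(np.array([*l,50+dz])/1e3)) for l in[(5,-60),(5,60),(-5,60),(-5,-60)]])
        k=np.zeros(m.shape,np.uint8);cv2.fillPoly(k,[P_.astype(np.int32)],1);print(n,dz,m[k>0].mean().round(2))
```

```text
16.85 [ 48.9249   8.8349 -41.7929  41.1825 -38.7581  86.1789] [ 0.2662 -0.1332 -0.666 ] 0.35119397068569175 0.0
scene grey/green 0.0
scene glue 0.0
scene wax 0.0
scene [[392.4, 180.9], [468.1, 165.2], [464.6, 164.0], [389.5, 179.6]]
scene -4 0.01
scene 0 0.0
scene 4 0.0
scene 8 0.0
scene 14 0.0
scene 20 0.0
top green 0.0
top glue 0.0
top wax 0.0
top [[245.9, 253.9], [175.6, 242.0], [175.3, 247.1], [245.3, 259.0]]
top -4 0.56
top 0 0.51
top 4 0.54
top 8 0.54
top 14 0.55
top 20 0.57
```

Run:
```python
from h import *
import cv2
c,A=K;b=c+A@[0,.001,-.0133]
s=r.capture('scene');o=cv2.imread('pics/scene0.png');s0=cv2.GaussianBlur(s,(3,3),0);o0=cv2.GaussianBlur(o,(3,3),0)
for z in range(10,72,4):
    P_=[proj('scene',b+A@(np.array([5,y,z])/1e3)) for y in range(-58,0,6)]
    f=lambda i:np.mean([i[int(round(v)),int(round(u))] for u,v in P_],0).round(0)
    print(z,f(s0),f(o0))
```

```text
10 [ 64.  87. 112.] [ 64.  85. 105.]
14 [ 63.  86. 110.] [ 67.  88. 108.]
18 [ 67.  94. 121.] [ 70.  97. 118.]
22 [ 81. 137. 178.] [ 86. 140. 172.]
26 [ 73. 126. 175.] [ 85. 135. 167.]
30 [ 72. 125. 174.] [ 85. 135. 166.]
34 [ 72. 125. 174.] [ 86. 135. 167.]
38 [ 70. 122. 170.] [ 86. 136. 169.]
42 [ 70. 122. 170.] [ 87. 137. 170.]
46 [ 73. 127. 176.] [ 88. 138. 171.]
50 [ 75. 129. 177.] [ 87. 137. 170.]
54 [ 81. 139. 181.] [ 87. 137. 169.]
58 [ 84. 134. 167.] [ 85. 134. 165.]
62 [ 83. 131. 163.] [ 82. 130. 161.]
66 [ 84. 132. 164.] [ 83. 131. 163.]
70 [ 80. 127. 158.] [ 80. 126. 157.]
```

The board face now ends where predicted (top edge at 50–55 mm). The neighbouring boards, the bottle and the tin are unchanged, so I'm handing in.

```bash
python3 -c "
from station import r
print(r.finish_job())"
```

```text
the job is handed in; nothing more can be done
None
```

The red-brown board is in the tagged slot, pressed to roughly 13 N on the floor and released, with its coloured face turned towards the robot; the other boards, glue bottle and wax tin show no movement in the camera images, and the job is handed in at about 17 s with no verdict reported back.

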